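# Load three fresh cells into the battery tube of a field logger and close its retaining bar

## Task

The field logger is out of its housing for new batteries. Load the three fresh cells from the white tray into its clear battery tube one after another, each with its contact nub leading, so that each pushes the last deeper and the train presses the spring contact at the closed end; then swing the steel retaining bar fully shut across the mouth so that it keeps them in. Do not shift or knock over the glassware and seedling bottles standing around.

Things in the scene. Friction and masses are not known exactly. Their poses are not given: they have to be found in the camera images.
- tube_mouth (a point): Centre of the open mouth of the logger's level, clear battery tube, 55 mm above the bench. x points along the axis into the tube, z up, y level across. Bore 37.6 mm across; aluminium collar 47 mm outside, its mouth flared to 43 mm over the first 6 mm. The free spring contact is 192 mm inside. A cell in the bore lies about 2 mm below the axis; with the bar shut the last tail is 2 mm inside.
- logger: Aluminium chassis that carries the tube, fixed to the bench. Origin on the bench under the tube's mouth, axes as tube_mouth. Its plate (top 14 mm above the bench) reaches 18 mm out in front of the mouth, 50 mm to the +y side and 115 mm to the -y side, where a circuit board lies. The tube rests in two saddle clamps, its top 76 mm above the bench. A cell let go while half in the mouth tips a little and can bind if pushed.
- spring (a joint): Brass spring contact plate (30 mm disc) at the tube's closed end: how far it is pressed in, in m, 0 free, at most 0.011; about 1 N per mm. Three cells are 195 mm long together, so the last stands about 3 mm out of the mouth when they just touch it; 0.005 with the bar shut on them.
- bar (a joint): Steel retaining bar, swinging level about a post beside the mouth: angle in rad, 0 shut (across the mouth, pointing along tube_mouth's +y), growing as it opens forwards (1.57: pointing along tube_mouth's -x; 2.5: stop). Starts at 1.8 to 2.3. Stiff: stays where left; 6 N at its tab moves it, 10 N near shut, where its brass button presses the last cell in against the spring.
- bar_pivot (a point): The bar's pivot axis at the tube axis's height: 4.5 mm out in front of the mouth, 60 mm to its -y side. The post is 11 mm thick (the bar's hub 19 mm) and stands up to 82 mm above the bench.
- bar_tab (a point): Middle of the upright push tab near the bar's free end, 88 mm from the pivot: 5 mm thick, 16 mm along the bar, 46 to 84 mm above the bench. The bar is 101 mm long, 5 mm thick, 14 mm high. y points along the bar away from the pivot, x to the face that ends up towards the tube (push on the -x face to shut it), z up.
- cell1_mid (a point): Centre of fresh cell 1 of three alike: a grey cylinder 34 mm across, 65 mm long, 120 to 190 g. x points along it to the nub end: can from -32.5 to +25.5 mm, then a black shoulder 26 mm across, 3 mm long, then a steel nub 11 mm across, 4 mm long; the tail is flat. It lies level in the tray, axis 30 mm above the bench, nub to either side, and lifts straight out.
- cell1_nub (a point): Tip of the contact nub of cell 1, 32.5 mm from its centre; axes as its centre.
- cell2_mid (a point): Centre of fresh cell 2 of three alike: a grey cylinder 34 mm across, 65 mm long, 120 to 190 g. x points along it to the nub end: can from -32.5 to +25.5 mm, then a black shoulder 26 mm across, 3 mm long, then a steel nub 11 mm across, 4 mm long; the tail is flat. It lies level in the tray, axis 30 mm above the bench, nub to either side, and lifts straight out.
- cell2_nub (a point): Tip of the contact nub of cell 2, 32.5 mm from its centre; axes as its centre.
- cell3_mid (a point): Centre of fresh cell 3 of three alike: a grey cylinder 34 mm across, 65 mm long, 120 to 190 g. x points along it to the nub end: can from -32.5 to +25.5 mm, then a black shoulder 26 mm across, 3 mm long, then a steel nub 11 mm across, 4 mm long; the tail is flat. It lies level in the tray, axis 30 mm above the bench, nub to either side, and lifts straight out.
- cell3_nub (a point): Tip of the contact nub of cell 3, 32.5 mm from its centre; axes as its centre.
- tray: White plastic tray, 105 x 240 mm, floor 4 mm thick, rim 9 mm high, fixed. Origin under its centre, on the bench; x across, y along it. Three cradles at y = -75, 0 and +75 mm, each two low rails 50 mm long and 26 mm over both, 16 mm high, which carry a cell along the tray's x.
- bottle1: Glass culture bottle with a seedling, 54 mm across, 115 mm high, loose; origin at the centre of its base. Leave alone.
- bottle2: Another one like it, beside the beaker. Leave alone.
- beaker: Glass beaker, 68 mm across, 85 mm high, loose; origin at the centre of its base. Leave alone. (Two used cells lie in a cardboard box beyond the logger: they are not needed.)
There are look-alikes about, which are no part of the job. What is shaped like the part that bears cell3_mid but blue or orange is not meant.

How it is judged:
By the outcome, as a careful person would: the job done as asked, in the order asked, and still so for the second after the job is handed in, with the robot touching nothing.
It also fails if it takes over 72 s, if anything falls off the work surface, if the arm or the gripper's body presses on something with over 40 N, if the wrist force passes 120 N, or if a joint passes its speed limit or range.

## Robot

A 6-joint arm with a two-finger parallel gripper is mounted at the origin on the work surface. World frame = base frame: x ahead of the robot, y to its left, z up, the work surface at z = 0. Lengths are in m, angles in rad, forces in N, time in s.
With the tool pointing down it reaches from about 0.425 to 0.95 m from the base axis. Payload 3.5 kg.
Tool frame: the origin (TCP) lies at the very end of the fingers, on their centre line; the grasp point (between the pads) lies ctrl.grip_point_offset behind it (ctrl.grip_point_offset is the distance from the TCP to the grasp point, in m); z points along the fingers, y is the direction in which the jaws open and shut (so a half turn about z gives the same grasp; the last joint's range is limited). The gripper opens to 85 mm and grips with 20 to 120 N. Pads are 22 mm wide; open, the fingers measure 114 mm over their backs; the gripper's body (76 mm by 85 mm) begins 54 mm behind the grasp point. The pads swing forward as they close: fully open they stand 13 mm farther back than shut.
Start: joints at [1.105, 0.286, 1.577, -0, 1.279, -0.15], TCP at [0.21, 0.642, 0.202] pointing down, gripper open.
Joint ranges: [-2.77, 2.77], [-0.9, 2.22], [0.21, 2.48], [-1.53, 4.67], [0.24, 2.81], [-2.84, 2.84]. Speed limits (rad/s): [2.79, 2.79, 3.14, 3.14, 3.14, 3.14].

## Interface

Orientations are given as a unit quaternion [x, y, z, w].
In Python, from plant import telemetry, imaging, ticket, finder, ctrl gives the robot as it stands. The module is installed in compiled form; this text tells all that it offers.
- The arm moves only by the shell command python3 -m crank 'ROWS' [FORCE]. ROWS is JSON, a list of rows, each a list of 7 numbers: the shift along the tool's x, y, z scaled (see below), then the turn, a rotation vector about the tool's x, y, z scaled (see below), then the opening, from 0 (shut) to 1 (fully open). A call has 1 to 12 rows; each row is the pose to reach, as a shift and turn from the pose commanded when the call began, along the tool's axes at that moment; what a row does not reach only later rows make up. The controller multiplies each number of a shift by 0.15 m and each number of a turn by 90 degrees. A row lasts 1/10 s, in which the tool goes at most 50 mm and 8.59 degrees, less where a joint would pass 70% of its speed; a pose out of reach is approached as far as the arm can. A call with a number of a shift or a turn outside -1 to 1 is refused whole. A call with a gripper value outside its range is refused whole. The fingers move at their own pace and stop on an object; FORCE is the grip in N (left out, the last holds). Time passes only in rows, so rows that repeat a pose let the fingers close. It gives the time, the measured TCP pose, the force and the opening at its end, in the units of the state.
- telemetry.get_state(): the state, without advancing time (a new reading comes with each control period).
- imaging.read_camera(name): name is "scene" or "top"; returns a dict with "pixels" (480x640x3 uint8, red, green, blue), "vfov" (degrees; the focal length in pixels is half the picture's height over the tangent of half this angle, whatever the lens; pixels are square), "cx", "cy" (the principal point, pixels), "distortion" ([k1, k2, p1, p2, k3] as OpenCV has them; the pictures are not rectified), "rvec" (rotation vector, rad) and "tvec" (3), from world to camera coordinates, as OpenCV has them. Camera axes: x right, y down, z forward; pixel columns grow to the right and rows downward; lengths in m; the calibration is good to about 2 mm. A picture is of the moment at which its call begins. There is no depth.
- ticket.sign_off(): hands the job in, once; it reports no verdict.
Trained networks look in a picture, given as the dict that the camera call returned (one of the last four; its "shot" number tells which), for a name from the list of things; names that differ only in an ending like _2 or _b are one class to them, and where a whole thing is asked for, a point or a joint stands for the part that bears it (a point fixed in the world has none). Each returns a list of dicts, best first, with "confidence" (0 to 1); they miss things now and then, are a little off and sometimes report something else, mostly with a low value. They report only what shows in the picture. A call takes as long as a camera call. They do not tell look-alikes from the thing itself.
- finder.masks_of(label, picture): "pixels" (480x640 bool, what is visible of it) and "extent" ([left, top, right, bottom] in pixels, round what is visible of it).
- finder.pinpoint(label, picture): "location" ([row, column] in pixels: a listed point, or the origin of a listed thing).
The state is a dict: "time": time; "qpos": joint angles; "dq": joint speeds; "joint_efforts": joint torques, N m; "eef_pos": TCP position; "tcp_rot": TCP orientation; "contact_force": force on the tool from outside, world axes, zero at the start; "wrist_torque": the same for the moment, N m; "opening": opening from 0.0 (shut) to 1.0 (fully open).
Only numpy, scipy, OpenCV 4.12 (cv2) and the standard library are available. Lean on these libraries where they do the work, as an engineer would, in place of code of your own. Each camera call takes 0.05 s, during which the arm holds its last target.

## Working session

There is one attempt and no reset: what is moved stays moved. The work goes in short steps, Python scripts to look and compute and a shell command to move; the robot and the scene stay as the last step left them, time stands still between calls to the robot, and variables do not carry over. Pictures are saved under pics/ and viewed, and the job is handed in when it is done.

```bash
mkdir -p pics; ls; cat > h.py <<'E'
import numpy as np, cv2
from scipy.spatial.transform import Rotation as R
from plant import telemetry, imaging, ticket, finder, ctrl
def K(p):
    f=240/np.tan(np.radians(p["vfov"])/2)
    return np.array([[f,0,p["cx"]],[0,f,p["cy"]],[0,0,1]])
def ray(p,rc):
    u=cv2.undistortPoints(np.array([[[rc[1],rc[0]]]],float),K(p),np.array(p["distortion"],float)).ravel()
    Rm=cv2.Rodrigues(np.array(p["rvec"],float))[0]; t=np.array(p["tvec"],float).ravel()
    return -Rm.T@t, Rm.T@np.array([u[0],u[1],1.])
def atz(p,rc,z):
    o,d=ray(p,rc); return o+d*(z-o[2])/d[2]
def proj(p,X):
    x=cv2.projectPoints(np.array(X,float).reshape(-1,3),np.array(p["rvec"],float),np.array(p["tvec"],float),K(p),np.array(p["distortion"],float))[0]
    return x.reshape(-1,2)
def save(p,n,box=None,s=1):
    im=p["pixels"][:,:,::-1]
    if box: im=im[box[1]:box[3],box[0]:box[2]]
    if s!=1: im=cv2.resize(im,None,fx=s,fy=s,interpolation=cv2.INTER_CUBIC)
    cv2.imwrite("pics/"+n+".png",im)
def st():
    s=telemetry.get_state(); print({k:np.round(v,4).tolist() for k,v in s.items()}); return s
E
python3 - <<'E'
from h import *
st(); print(ctrl.grip_point_offset)
import pickle
for c in("top","scene"):
    p=imaging.read_camera(c); save(p,c+"0"); o,d=ray(p,[240,320]); print(c,o,p["vfov"])
    pickle.dump(p,open(c+"0.pkl","wb"))
    for l in "tube_mouth bar_pivot bar_tab cell1_mid cell1_nub tray bottle1 beaker".split():
        z=dict(tube_mouth=.055,bar_pivot=.055,bar_tab=.065,cell1_mid=.03,cell1_nub=.03).get(l,0)
        for q in finder.pinpoint(l,p): print(l,round(q["confidence"],2),np.round(q["location"],1),atz(p,q["location"],z).round(4))
E
```

```text
pics
{'time': 0.0, 'qpos': [1.105, 0.2872, 1.5782, -0.0, 1.2786, -0.15], 'dq': [-0.0005, 0.0001, 0.002, -0.0011, 0.0003, 0.0013], 'joint_efforts': [0.0002, -40.5992, -29.2617, -0.0001, 0.0058, -0.0], 'eef_pos': [0.2093, 0.641, 0.2001], 'tcp_rot': [0.1572, 0.9876, -0.0011, -0.0004], 'contact_force': [-0.2682, 0.346, -0.0859], 'wrist_torque': [-0.007, 0.0093, 0.0129], 'opening': 0.9998}
0.0187
top [ 0.39652355 -0.0787518   0.9216707 ] 56.997198516738734
tube_mouth 0.73 [242.3 254.7] [0.5236 0.0561 0.055 ]
bar_pivot 0.73 [210.9 255.6] [0.5872 0.0565 0.055 ]
bar_tab 0.55 [196.6 297.6] [ 0.615  -0.0278  0.065 ]
cell1_mid 0.65 [252.3 446.6] [ 0.5103 -0.3303  0.03  ]
cell1_mid 0.28 [167.7 456.4] [ 0.6891 -0.3577  0.03  ]
cell1_nub 0.85 [240.7 445. ] [ 0.534  -0.3279  0.03  ]
tray 0.9 [248.4 401.7] [ 0.5215 -0.2448  0.    ]
bottle1 0.82 [152.  402.4] [ 0.7337 -0.2509  0.    ]
bottle1 0.63 [149.3 356.2] [ 0.739  -0.1501  0.    ]
beaker 0.58 [166.5 457.3] [ 0.7017 -0.3692  0.    ]
scene [ 1.04694596 -0.47911357  1.13522204] 46.93607451327103
tube_mouth 0.86 [192.4 367.9] [0.5241 0.0574 0.055 ]
tube_mouth 0.26 [207.  363.9] [0.5504 0.024  0.055 ]
bar_pivot 0.59 [212.  384.1] [0.589  0.0528 0.055 ]
bar_tab 0.45 [234.6 364.5] [ 0.6129 -0.0259  0.065 ]
cell1_mid 0.96 [280.7 227.1] [ 0.5095 -0.3272  0.03  ]
cell1_nub 0.65 [233.7 366.9] [ 0.6002 -0.0051  0.03  ]
cell1_nub 0.6 [294.4 232.5] [ 0.5443 -0.3351  0.03  ]
tray 0.92 [272.3 256.2] [ 0.5164 -0.259   0.    ]
bottle1 0.8 [318.7 353.3] [ 0.7362 -0.1514 -0.    ]
bottle1 0.58 [341.5 312.4] [ 0.7244 -0.2532  0.    ]
beaker 0.96 [366.9 261.2] [ 0.7047 -0.3704  0.    ]
```

View pics/top0.png

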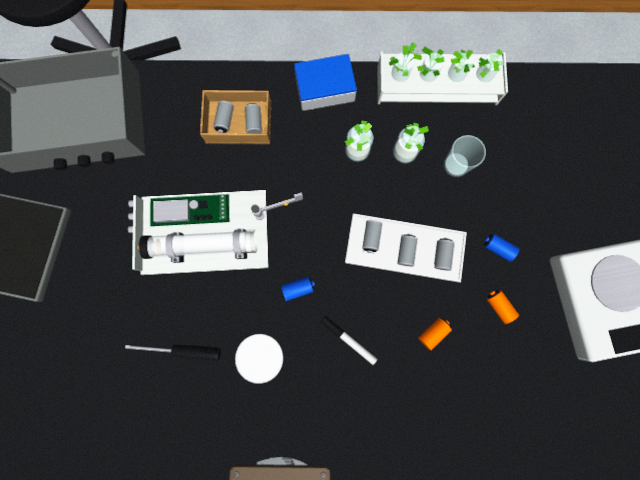

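View pics/scene0.png

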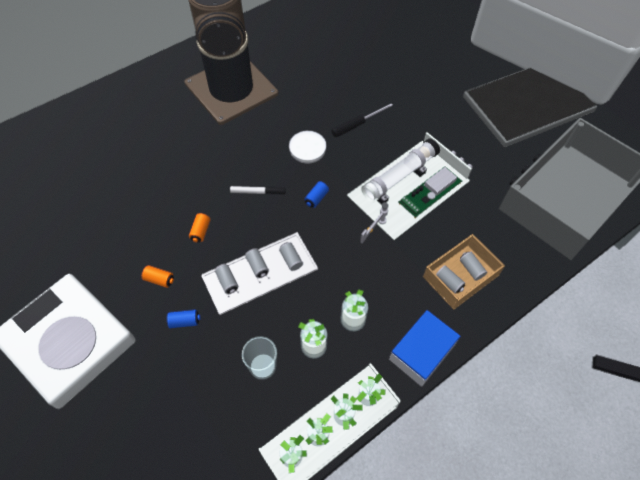

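```bash
python3 - <<'E'
from h import *
import pickle
p=pickle.load(open("top0.pkl","rb")); save(p,"top0c",(350,180,480,310),6) 
save(p,"top0d",(90,160,330,330),3.3) 
E
```

```text
(no output)
```

View crops.

View pics/top0d.png

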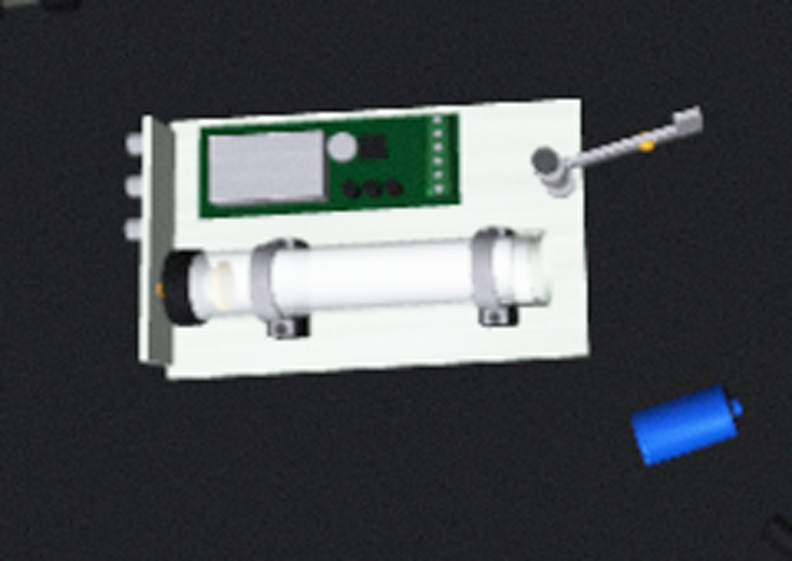

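```bash
python3 - <<'E'
from h import *
import pickle
p=pickle.load(open("top0.pkl","rb")); save(p,"top0c2",(340,200,480,300),5.5) 
p=pickle.load(open("scene0.pkl","rb")); save(p,"scene0c2",(190,220,330,320),5.5) ;save(p,"scene0d",(340,120,480,240),5) 
E
```

```text
(no output)
```

View pics/top0c2.png

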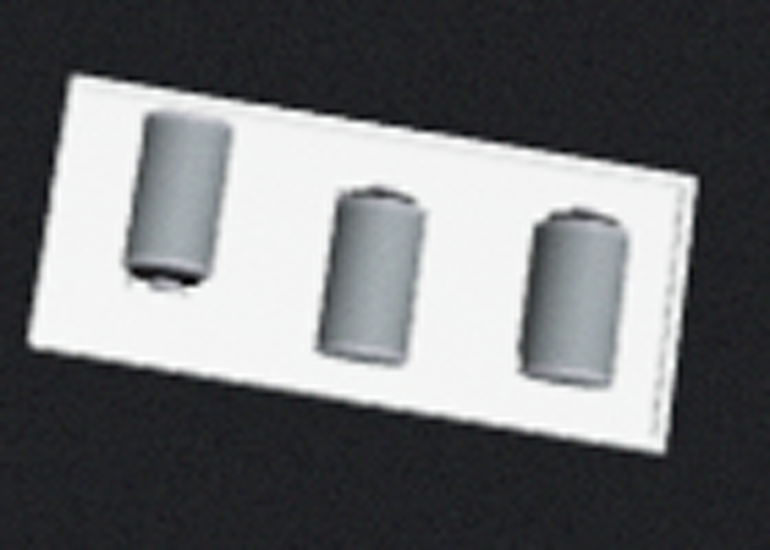

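View pics/scene0c2.png

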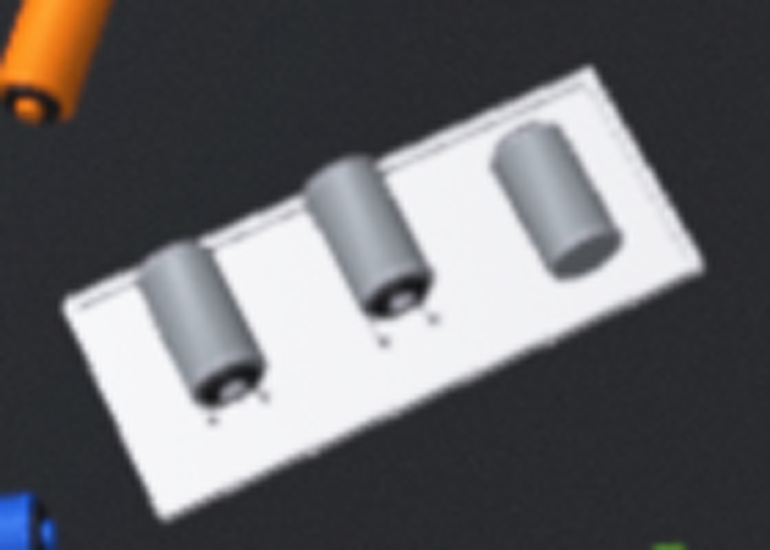

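View pics/scene0d.png

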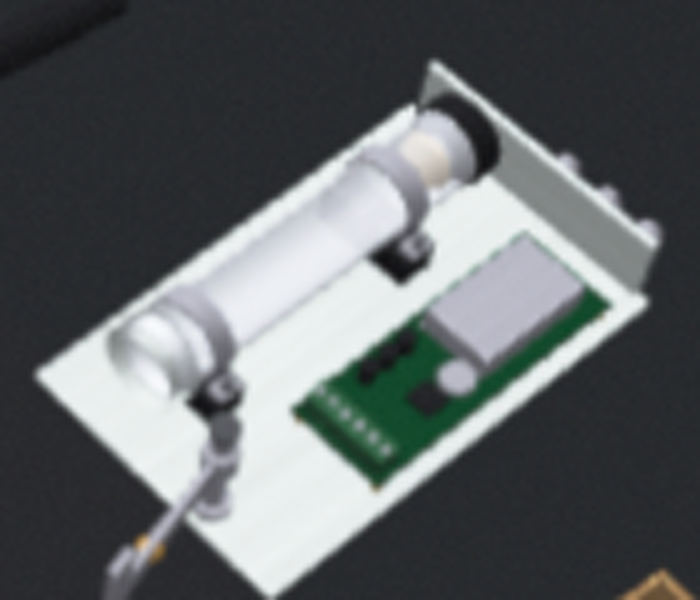

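```bash
cat > m.py <<'E'
from h import *
import pickle
P={c:pickle.load(open(c+"0.pkl","rb")) for c in("top","scene")}
E
python3 - <<'E'
from h import *
import pickle
for c in("top","scene"):
    p=imaging.read_camera(c); pickle.dump(p,open(c+"0.pkl","wb"))
    for l in "cell1_mid cell1_nub cell2_mid cell2_nub cell3_mid cell3_nub logger tray tube_mouth bar_pivot bar_tab".split():
        z=dict(tube_mouth=.055,bar_pivot=.055,bar_tab=.065,tray=0,logger=0).get(l,.03)
        for q in finder.pinpoint(l,p): print(c,l,round(q["confidence"],2),np.round(q["location"],1),atz(p,q["location"],z).round(4))
    # white plate / tray outlines
    im=cv2.GaussianBlur(p["pixels"],(3,3),0)
    hsv=cv2.cvtColor(p["pixels"],cv2.COLOR_RGB2GRAY)
    for l,z in(("tray",.009),("logger",.014)):
        for q in finder.masks_of(l,p)[:2]:
            print(l,q["confidence"],q["extent"])
            m=q["pixels"].astype(np.uint8); cnt=max(cv2.findContours(m,0,1)[0],key=cv2.contourArea).reshape(-1,2)
            w=np.array([atz(p,(v,u),z)[:2] for u,v in cnt],np.float32)
            r=cv2.minAreaRect(w); print(c,l,"rect",np.round(r[0],4),np.round(r[1],4),r[2]); print(cv2.boxPoints(r).round(4).tolist())
E
```

```text
top cell1_mid 0.94 [251.8 445. ] [ 0.5112 -0.3271  0.03  ]
top cell1_nub 0.58 [236.1 445.1] [ 0.5435 -0.3285  0.03  ]
top cell2_mid 0.98 [237.4 370.9] [ 0.5395 -0.177   0.03  ]
top cell2_nub 0.65 [249.9 368. ] [ 0.5137 -0.1709  0.03  ]
top cell3_mid 0.87 [333.6 435.2] [ 0.349  -0.3016  0.03  ]
top cell3_mid 0.74 [244.  497.5] [ 0.5282 -0.4344  0.03  ]
top cell3_mid 0.66 [287.7 298.4] [ 0.4361 -0.0308  0.03  ]
top cell3_nub 0.95 [240.1 486.6] [ 0.536  -0.4127  0.03  ]
top cell3_nub 0.93 [293.1 491. ] [ 0.429  -0.4157  0.03  ]
top cell3_nub 0.83 [284.8 313.9] [ 0.4422 -0.0618  0.03  ]
top cell3_nub 0.74 [318.4 448.7] [ 0.3786 -0.3293  0.03  ]
top cell3_nub 0.67 [236.7 408.4] [ 0.5416 -0.2536  0.03  ]
top logger 0.81 [243.6 256.7] [0.5289 0.0603 0.    ]
top tray 0.73 [246.9 403.1] [ 0.5247 -0.2478  0.    ]
top tube_mouth 0.61 [239.7 255. ] [0.5288 0.0557 0.055 ]
top tube_mouth 0.18 [165.8 454. ] [ 0.6849 -0.3452  0.055 ]
top bar_pivot 0.88 [212.3 255.6] [0.5844 0.0564 0.055 ]
top bar_tab 0.74 [196.7 295.8] [ 0.6147 -0.0243  0.065 ]
tray 0.66 [343.6, 212.8, 467.1, 280.6]
top tray rect [ 
[... 1625 characters left out ...]
0.0468 0.055 ]
scene bar_pivot 0.33 [235.8 365.9] [ 0.6132 -0.0211  0.055 ]
scene bar_tab 0.49 [235.2 365.7] [ 0.6157 -0.0247  0.065 ]
tray 0.83 [197.6, 231.4, 316.2, 315.6]
scene tray rect [ 0.5249 -0.2533] [0.244 0.11 ] 80.93082427978516
[[0.4512999951839447, -0.3650999963283539], [0.5598999857902527, -0.3824999928474426], [0.5983999967575073, -0.14149999618530273], [0.48980000615119934, -0.1242000013589859]]
logger 0.93 [347.7, 134.0, 473.0, 245.5]
scene logger rect [0.5531 0.1554] [0.1727 0.3626] 5.939654350280762
[[0.44839999079704285, 0.32679998874664307], [0.48590001463890076, -0.033799998462200165], [0.6577000021934509, -0.01600000075995922], [0.620199978351593, 0.34470000863075256]]
```

```bash
cat > fit.py <<'E'
from m import *
# edge-fit: sample points along predicted line in world, search normal for sub-pixel max gradient, refit line
def edge_pts(p,A,B,n=40,rad=0.012,lo=.08,hi=.92):
    g=cv2.GaussianBlur(cv2.cvtColor(p["pixels"],cv2.COLOR_RGB2GRAY).astype(np.float32),(0,0),0.8)
    A=np.array(A,float);B=np.array(B,float);d=(B-A)/np.linalg.norm(B-A);nrm=np.array([-d[1],d[0],0])
    out=[];ss=np.linspace(-rad,rad,97)
    for t in np.linspace(lo,hi,n):
        c=A+(B-A)*t; W=c+ss[:,None]*nrm; px=proj(p,W).astype(np.float32)
        v=cv2.remap(g,px[:,0].reshape(1,-1),px[:,1].reshape(1,-1),cv2.INTER_CUBIC).ravel()
        gr=np.gradient(v); k=np.argmax(np.abs(gr))
        if abs(gr[k])>1.5 and 3<k<93:
            w=np.abs(gr[k-3:k+4]); s=(w*ss[k-3:k+4]).sum()/w.sum(); out.append(c+s*nrm)
    return np.array(out)
def line(pts):
    for _ in range(3):
        vx,vy,x,y=cv2.fitLine(pts[:,:2].astype(np.float32),cv2.DIST_HUBER,0,1e-4,1e-4).ravel()
        r=np.abs((pts[:,0]-x)*vy-(pts[:,1]-y)*vx); pts=pts[r<max(.0008,2*np.median(r))]
    if abs(vx)>abs(vy): s=np.sign(vx)
    else: s=np.sign(vy)
    return np.array([x,y]),s*np.array([vx,vy]),len(pts),np.median(r)
if __name__=="__main__":
    a=np.radians(3.0); X=np.array([-np.sin(-a*0)+0,1])  # placeholder
    for c in P:
        p=P[c]
        for a0 in(-0.05,):
            # x_t=(sin b, cos b); y_t=(-cos b, sin b)
            b=-.035
            xt=np.array([np.sin(b),np.cos(b),0]);yt=np.array([-np.cos(b),np.sin(b),0]);M=np.array([.526,.056,.014])
            front=edge_pts(p,M-.018*xt+.05*yt,M-.018*xt-.115*yt)
            side=edge_pts(p,M+.05*yt-.018*xt,M+.05*yt+.2*xt)
            side2=edge_pts(p,M-.115*yt-.018*xt,M-.115*yt+.2*xt)
            for n,q in(("front",front),("side+",side),("side-",side2)):
                if len(q)>5:
                    o,d,k,r=line(q); print(c,n,o.round(4),"ang",round(np.degrees(np.arctan2(d[1],d[0])),2),k,round(float(r),5))
E
python3 fit.py
```

```text
top front [0.5525 0.0384] ang 3.29 29 0.00027
top side+ [0.4706 0.1456] ang 93.86 37 0.00045
top side- [0.6345 0.1772] ang 93.76 34 0.00025
scene front [0.5504 0.0347] ang 4.35 22 0.00026
scene side+ [0.4695 0.145 ] ang 93.53 39 0.00091
scene side- [0.6366 0.1472] ang 93.23 25 0.00038
```

```bash
python3 - <<'E'
from fit import *
b=-np.radians(3.55); 
xt=np.array([np.sin(b),np.cos(b)]);yt=np.array([-np.cos(b),np.sin(b)])
D={"top":([.5525,.0384],[.4706,.1456],[.6345,.1772]),"scene":([.5504,.0347],[.4695,.1450],[.6366,.1472])}
for c,(f,s,t) in D.items():
    f,s,t=map(np.array,(f,s,t))
    mx=f@xt+.018; my1=s@yt-.05; my2=t@yt+.115
    print(c,"from+",mx*xt+my1*yt,"from-",mx*xt+my2*yt,"width",(s-t)@yt)
    p=P[c]
M=np.array([.5225,.0545])
def draw(c,M,name,box,s):
    p=P[c]; im=p["pixels"][:,:,::-1].copy(); im=cv2.resize(im[box[1]:box[3],box[0]:box[2]],None,fx=s,fy=s,interpolation=cv2.INTER_CUBIC)
    T=lambda x,y,z:[*(M+x*xt+y*yt),z]
    def poly(L,col):
        q=((proj(p,L)-[box[0],box[1]]+.5)*s).round().astype(int); cv2.polylines(im,[q.reshape(-1,1,2)],False,col,1)
    th=np.linspace(0,2*np.pi,40)
    poly([T(0,.0235*np.cos(a),.055+.0235*np.sin(a)) for a in th],(0,0,255))
    poly([T(.192,.019*np.cos(a),.055+.019*np.sin(a)) for a in th],(255,0,255))
    poly([T(-.018,.05,.014),T(-.018,-.115,.014),T(.24,-.115,.014)],(0,255,0)); poly([T(-.018,.05,.014),T(.24,.05,.014)],(0,255,0))
    poly([T(-.0045+.0055*np.cos(a),-.06+.0055*np.sin(a),.082) for a in th],(0,200,255))
    cv2.imwrite("pics/"+name+".png",im)
draw("top",M,"fit_top",(120,180,310,285),4); draw("scene",M,"fit_sc",(340,120,480,240),5)
E
```

```text
top from+ [0.52632855 0.05481097] from- [0.52686967 0.05484454] width 0.16554215729235972
scene from+ [0.5254163  0.05118465] from- [0.52732821 0.05130326] width 0.16691558209003815
```

View pics/fit_top.png

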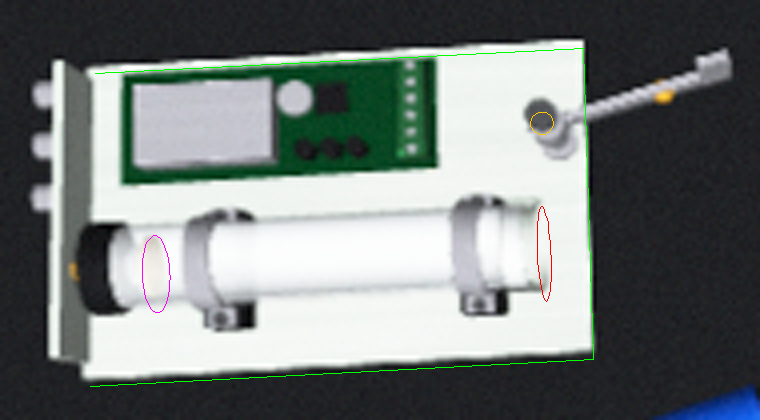

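View pics/fit_sc.png

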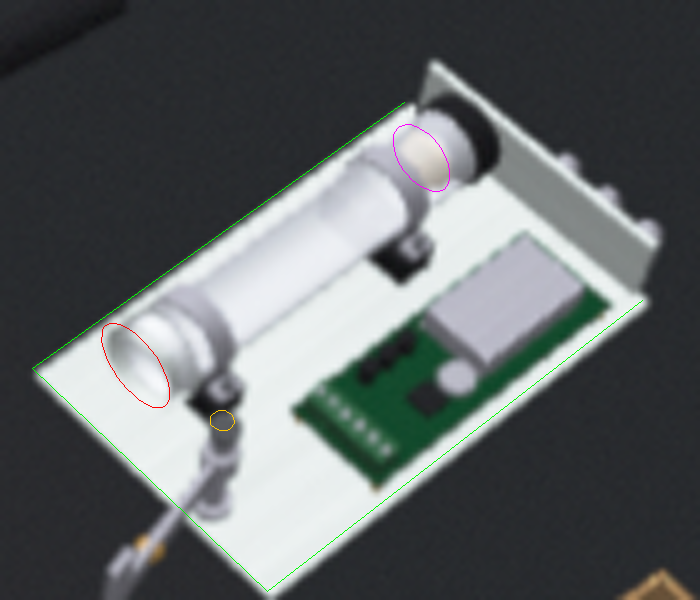

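```bash
cat > g.py <<'E'
from fit import *
b=-np.radians(3.6)
xt=np.array([np.sin(b),np.cos(b)]);yt=np.array([-np.cos(b),np.sin(b)])
M=np.array([.5265,.0535])
def T(x,y,z): return [*(M+x*xt+y*yt),z]
th=np.linspace(0,2*np.pi,40)
def canvas(p,box,s):
    return cv2.resize(p["pixels"][box[1]:box[3],box[0]:box[2],::-1],None,fx=s,fy=s,interpolation=cv2.INTER_CUBIC)
def poly(im,p,box,s,L,col):
    q=((proj(p,L)-[box[0],box[1]]+.5)*s).round().astype(int); cv2.polylines(im,[q.reshape(-1,1,2)],False,col,1)
def cyl(im,p,box,s,c,ax,z,col=(0,0,255)):
    ax=np.array(ax);n=np.array([-ax[1],ax[0]])
    for x,r in((-.0325,.017),(.0255,.017),(.0285,.013),(.0325,.0055)):
        poly(im,p,box,s,[[*(np.array(c)+x*ax+r*np.cos(a)*n),z+r*np.sin(a)] for a in th],col)
E
python3 - <<'E'
from g import *
for c,box,s in(("top",(200,190,310,285),7),("scene",(340,170,420,240),8)):
    p=P[c]; im=canvas(p,box,s)
    poly(im,p,box,s,[T(0,.0235*np.cos(a),.055+.0235*np.sin(a)) for a in th],(0,0,255))
    poly(im,p,box,s,[T(-.018,.05,.014),T(-.018,-.115,.014),T(.24,-.115,.014)],(0,255,0)); poly(im,p,box,s,[T(-.018,.05,.014),T(.24,.05,.014)],(0,255,0))
    poly(im,p,box,s,[T(-.0045+.0055*np.cos(a),-.06+.0055*np.sin(a),.082) for a in th],(0,200,255))
    for ang,col in((1.9,(255,0,0)),(2.0,(255,0,255))):
        u=(np.cos(ang),-np.sin(ang)) # y,x comps
        f=lambda r,z:T(-.0045-r*np.sin(ang),-.06+r*np.cos(ang),z)
        poly(im,p,box,s,[f(.010,.062),f(.101,.062)],col);poly(im,p,box,s,[f(.08,.084),f(.096,.084)],col)
    cv2.imwrite("pics/g_"+c+".png",im)
ty=np.array([np.cos(np.radians(81)),np.sin(np.radians(81))]);tx=np.array([ty[1],-ty[0]])
C0=np.array([.5245,-.252])
for c,box,s in(("top",(340,205,480,290),5.7),("scene",(190,225,325,320),5.9)):
    p=P[c]; im=canvas(p,box,s)
    poly(im,p,box,s,[[*(C0+i*.0525*tx+j*.12*ty),.009] for i,j in((1,1),(1,-1),(-1,-1),(-1,1),(1,1))],(0,255,0))
    for k,sg,off in((-75,1,-.001),(0,1,0),(75,-1,0)):
        cyl(im,p,box,s,C0+k*1e-3*ty+off*tx,sg*tx,.03)
    cv2.imwrite("pics/gt_"+c+".png",im)
E
```

```text
(no output)
```

View pics/g_top.png

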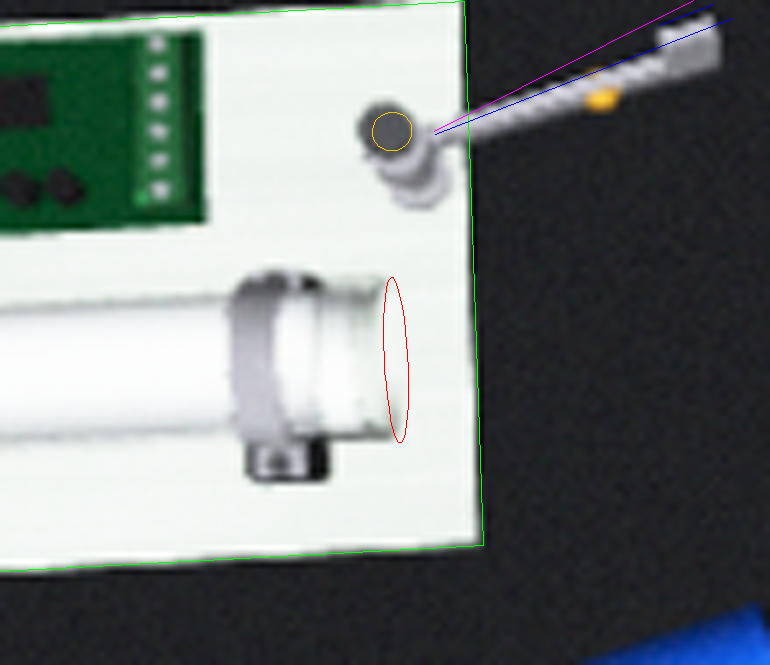

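View pics/g_scene.png

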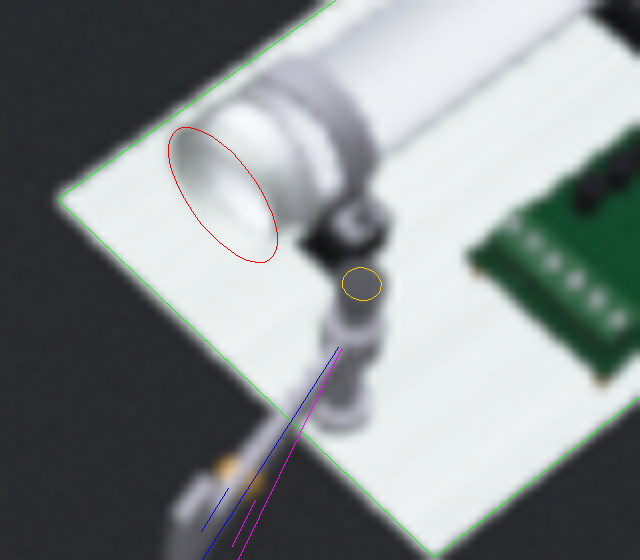

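View pics/gt_top.png

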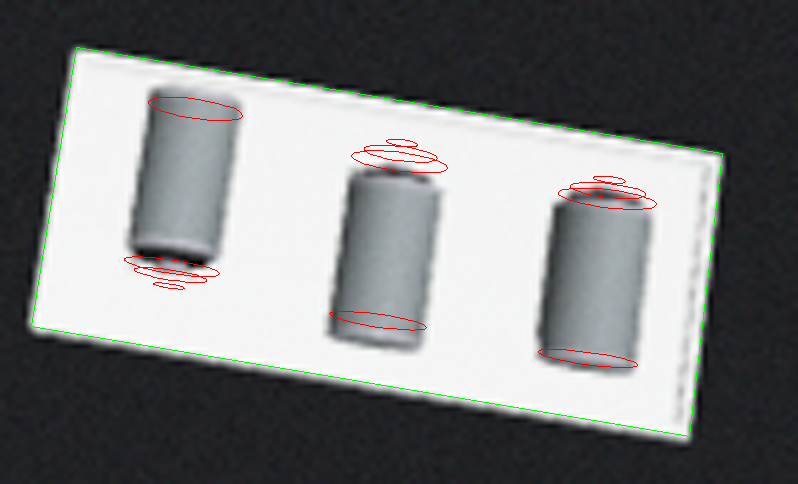

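View pics/gt_scene.png

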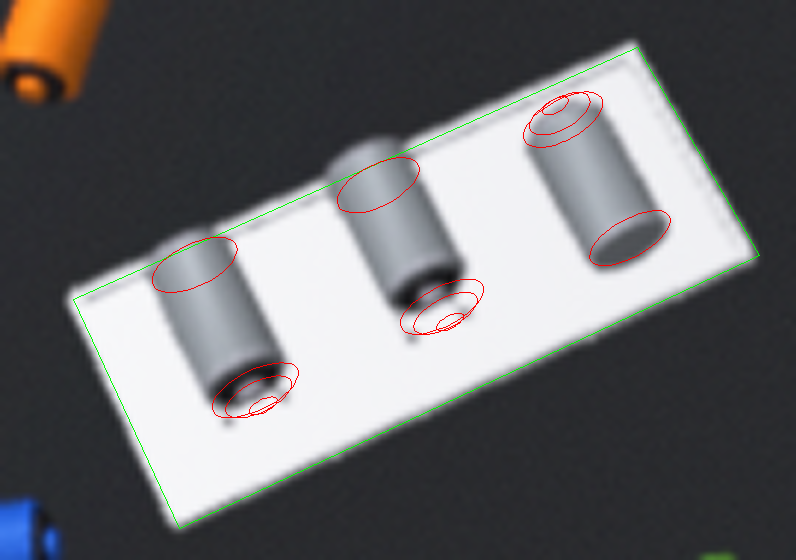

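```bash
cat > cellfit.py <<'E'
from g import *
from scipy.optimize import minimize
def cutmask(p,box,s,thr=205):
    g=cv2.cvtColor(p["pixels"],cv2.COLOR_RGB2GRAY)[box[1]:box[3],box[0]:box[2]]
    g=cv2.resize(g,None,fx=s,fy=s,interpolation=cv2.INTER_CUBIC)
    return g
def sil(p,box,s,shape,x):
    c=np.array(x[:2]);ax=np.array([np.cos(x[2]),np.sin(x[2])]);n=np.array([-ax[1],ax[0]]);z=x[3]
    L=[[*(c+d*ax+r*np.cos(a)*n),z+r*np.sin(a)] for d,r in((-.0325,.017),(.0255,.017),(.0285,.013)) for a in th]
    q=((proj(p,L)-[box[0],box[1]]+.5)*s-.5); h=cv2.convexHull(q.astype(np.float32))
    m=np.zeros(shape,np.uint8); cv2.fillConvexPoly(m,(h*16).round().astype(np.int32),1,shift=4); return m
def fitcell(x0,views,z=.03):
    best=None
    def cost(x): return sum(((sil(p,b,s,g.shape,[*x,z])>0)!=g).mean() for p,b,s,g in views)
    x=np.array(x0,float)
    r=minimize(cost,x,method="Nelder-Mead",options=dict(initial_simplex=[x,x+[.006,0,0],x+[0,.006,0],x+[0,0,.08]],xatol=1e-5,fatol=1e-7))
    return r.x,r.fun
E
python3 - <<'E'
from cellfit import *
guess=[(.512,-.326,-.12,1),(.518,-.250,-.12,1),(.540,-.179,-.12+np.pi,1)]
for x,y,a,_ in guess:
    for names in(("top",),("scene",),("top","scene")):
        V=[]
        for c in names:
            p=P[c]; u,v=proj(p,[[x,y,.03]])[0]; bx=(int(u)-19,int(v)-24,int(u)+19,int(v)+24) if c=="top" else (int(u)-22,int(v)-25,int(u)+22,int(v)+25); s=6
            g=cutmask(p,bx,s)
            m=(g<205).astype(np.uint8)
            # exclude dark background outside tray: keep the central connected comp after removing very dark bkg
            n,lab=cv2.connectedComponents(m); m=(lab==lab[m.shape[0]//2,m.shape[1]//2])
            V.append((p,bx,s,m)); cv2.imwrite(f"pics/m_{c}_{int(-y*1000)}.png",m.astype(np.uint8)*255)
        r,f=fitcell((x,y,a),V); print(names,r.round(4),round(f,4),"deg",np.degrees(r[2]).round(1))
E
```

```text
('top',) [ 0.5092 -0.3246 -0.1431] 0.0153 deg -8.2
('scene',) [ 0.4988 -0.3252 -0.1555] 0.1697 deg -8.9
('top', 'scene') [ 0.5087 -0.3253 -0.1552] 0.2044 deg -8.9
('top',) [ 0.5167 -0.2504 -0.1569] 0.0068 deg -9.0
('scene',) [ 0.5038 -0.2496 -0.163 ] 0.2166 deg -9.3
('top', 'scene') [ 0.5164 -0.2505 -0.1567] 0.2378 deg -9.0
('top',) [ 0.5396 -0.1782  2.9818] 0.009 deg 170.8
('scene',) [ 0.5393 -0.1798  2.9852] 0.0053 deg 171.0
('top', 'scene') [ 0.5394 -0.1786  2.9782] 0.0271 deg 170.6
```

```bash
cat > to.py <<'E'
import sys
from h import *
# usage: to.py x y z yaw_deg(tool y angle) -> scaled shift and turn from present pose, tool straight down
x,y,z,yaw=map(float,sys.argv[1:5])
s=telemetry.get_state(); Rc=R.from_quat(s["tcp_rot"]); a=np.radians(yaw)
Y=np.array([np.cos(a),np.sin(a),0]);Z=np.array([0,0,-1.]);X=np.cross(Y,Z)
Rt=R.from_matrix(np.c_[X,Y,Z])
d=Rc.inv().apply(np.array([x,y,z])-s["eef_pos"]); w=(Rc.inv()*Rt).as_rotvec()
ty=Rc.as_matrix()[:,1]
print("t",round(s["time"],2),"pos",np.round(s["eef_pos"],4),"yaw",np.degrees(np.arctan2(ty[1],ty[0])).round(2),"F",np.round(s["contact_force"],1),"open",round(s["opening"],3))
print("shift",(d/.15).round(4),"turn",(w/(np.pi/2)).round(4),"|d|mm",(np.linalg.norm(d)*1e3).round(1))
E
python3 to.py .561 -.182 .2 81
```

```text
t 2.3 pos [0.2096 0.6416 0.2015] yaw 71.91 F [ 0.2 -0.6  0.3] open 1.001
shift [-3.9321 -4.4917  0.0104] turn [-0.     0.    -0.101] |d|mm 895.4
```

```bash
python3 -m crank '[[-0.875,-1,0,0,0,-0.1,0.6],[-0.875,-1,0,0,0,-0.1,0.6],[-0.875,-1,0,0,0,-0.1,0.6],[-0.875,-1,0,0,0,-0.1,0.6]]' 60; python3 to.py .561 -.182 .2 81
```

```text
time: 2.7
eef_pos: [0.2881, 0.4566, 0.2016]
tcp_rot: [0.079, 0.997, 0.0, 0.0]
contact_force: [1.4, 0.0, 0.2]
opening: 0.603
t 2.7 pos [0.2881 0.4566 0.2016] yaw 80.95 F [1.4 0.  0.2] open 0.603
shift [-2.466  -3.9182  0.0107] turn [ 0.0001  0.0002 -0.0005] |d|mm 694.4
```

```bash
python3 -m crank '[[-0.63,-1,0,0,0,0,0.6],[-0.63,-1,0,0,0,0,0.6],[-0.63,-1,0,0,0,0,0.6],[-0.63,-1,0,0,0,0,0.6]]'; python3 -m crank '[[-0.63,-1,0,0,0,0,0.6],[-0.63,-1,0,0,0,0,0.6],[-0.63,-1,0,0,0,0,0.6],[-0.63,-1,0,0,0,0,0.6]]';python3 -m crank '[[-0.63,-1,0,0,0,0,0.6],[-0.63,-1,0,0,0,0,0.6],[-0.63,-1,0,0,0,0,0.6],[-0.63,-1,0,0,0,0,0.6]]'; python3 to.py .5612 -.1824 .06 81
```

```text
time: 3.1
eef_pos: [0.3582, 0.2925, 0.2018]
tcp_rot: [0.08, 0.997, -0.0, 0.001]
contact_force: [0.2, 0.5, 0.1]
opening: 0.599
time: 3.5
eef_pos: [0.428, 0.1293, 0.202]
tcp_rot: [0.081, 0.997, -0.0, 0.001]
contact_force: [-0.2, 0.2, -0.4]
opening: 0.599
time: 3.9
eef_pos: [0.4976, -0.0342, 0.2019]
tcp_rot: [0.081, 0.997, -0.0, 0.001]
contact_force: [0.1, 1.1, -0.8]
opening: 0.601
t 3.9 pos [ 0.4976 -0.0342  0.2019] yaw 80.74 F [ 0.1  1.1 -0.8] open 0.601
shift [-0.576  -0.906   0.9478] turn [-0.0005  0.0008 -0.0028] |d|mm 214.8
```

```bash
python3 -m crank '[[-0.576,-0.906,0,0,0,-0.003,0.6],[-0.576,-0.906,0,0,0,-0.003,0.6],[-0.576,-0.906,0.1,0,0,-0.003,0.6],[-0.576,-0.906,0.4,0,0,-0.003,0.6],[-0.576,-0.906,0.7,0,0,-0.003,0.6],[-0.576,-0.906,0.94,0,0,-0.003,0.6],[-0.576,-0.906,0.94,0,0,-0.003,0.6]]'; python3 to.py .5612 -.1824 .0105 81; python3 - <<'E'
from h import *
p=imaging.read_camera("top"); save(p,"t1",(330,180,480,300),5)
p=imaging.read_camera("scene"); save(p,"s1",(190,180,340,310),5)
E
```

```text
time: 4.6
eef_pos: [0.5557, -0.1767, 0.054]
tcp_rot: [0.077, 0.997, 0.003, -0.006]
contact_force: [-0.7, -0.1, -0.1]
opening: 0.603
t 4.6 pos [ 0.5557 -0.1767  0.054 ] yaw 81.14 F [-0.7 -0.1 -0.1] open 0.603
shift [-0.0456 -0.0335  0.2895] turn [ 0.0027 -0.0079  0.0016] |d|mm 44.3
```

View pics/t1.png

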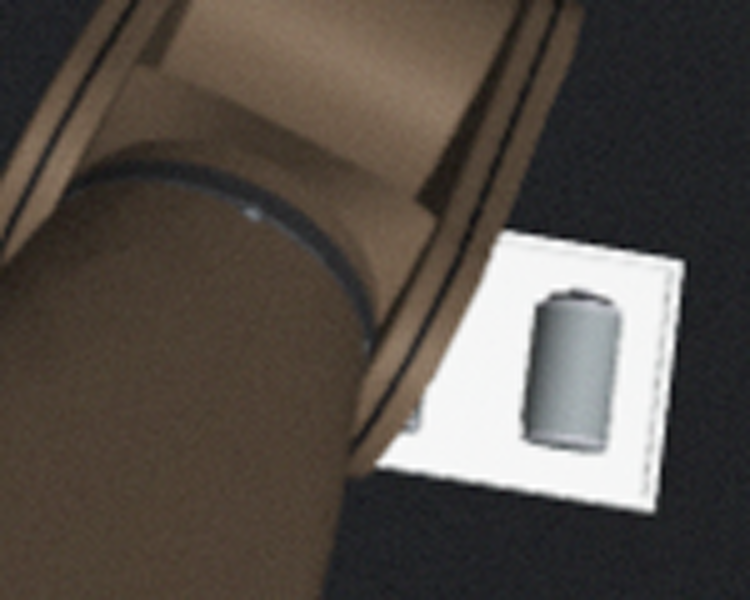

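View pics/s1.png

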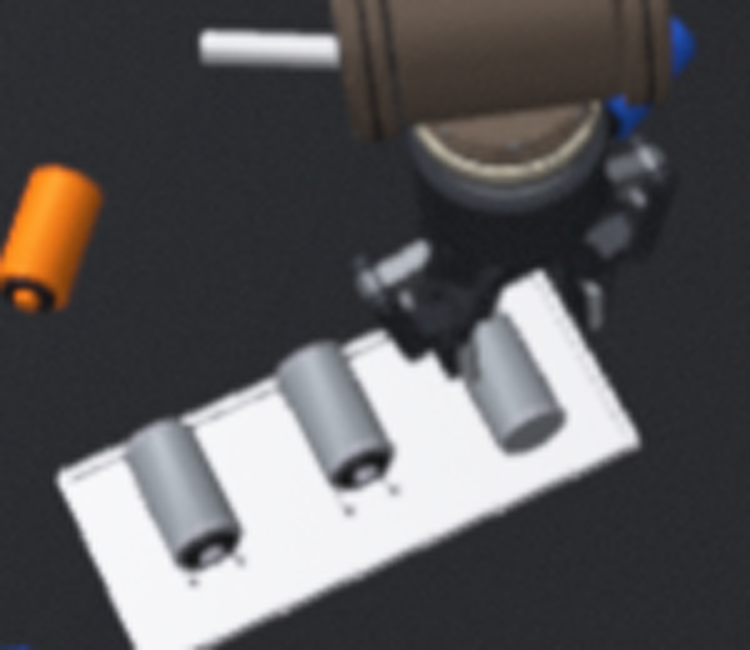

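```bash
python3 to.py .5612 -.1824 .0105 81
```

```text
t 4.7 pos [ 0.5605 -0.1787  0.0608] yaw 81.18 F [ 0.7 -0.4  1.2] open 0.602
shift [-0.0086 -0.0237  0.3354] turn [ 0.0001 -0.0003  0.002 ] |d|mm 50.5
```

```bash
python3 -m crank '[[-0.005,-0.024,0.0,0,0,0,0.6],[-0.005,-0.024,0.12,0,0,0,0.6],[-0.005,-0.024,0.24,0,0,0,0.6],[-0.005,-0.024,0.335,0,0,0,0.6],[-0.005,-0.024,0.335,0,0,0,0.6],[-0.005,-0.024,0.335,0,0,0,0.6]]'; python3 to.py .5612 -.1824 .0105 81
```

```text
time: 5.3
eef_pos: [0.5614, -0.1828, 0.0115]
tcp_rot: [0.077, 0.997, -0.0, 0.001]
contact_force: [-0.0, -0.1, 0.1]
opening: 0.6
t 5.3 pos [ 0.5614 -0.1828  0.0115] yaw 81.19 F [-0.  -0.1  0.1] open 0.6
shift [0.0018 0.0024 0.0064] turn [-0.0004  0.0011  0.0021] |d|mm 1.1
```

Close on cell C, then lift.

```bash
python3 -m crank '[[0,0,0,0,0,0,0.1],[0,0,0,0,0,0,0.1],[0,0,0,0,0,0,0.1],[0,0,0,0,0,0,0.1],[0,0,0,0,0,0,0.1],[0,0,0,0,0,0,0.1]]' 60; python3 -m crank '[[0,0,-0.2,0,0,0,0.1],[0,0,-0.4,0,0,0,0.1],[0,0,-0.6,0,0,0,0.1],[0,0,-0.8,0,0,0,0.1],[0,0,-0.8,0,0,0,0.1]]'; python3 to.py .5265 -.06 .12 3.6
```

```text
time: 5.9
eef_pos: [0.5649, -0.1835, 0.0151]
tcp_rot: [0.077, 0.997, -0.001, 0.005]
contact_force: [2.1, 1.6, 11.6]
opening: 0.097
time: 6.4
eef_pos: [0.564, -0.1841, 0.1367]
tcp_rot: [0.077, 0.997, -0.002, 0.005]
contact_force: [0.8, 0.1, 0.4]
opening: 0.103
t 6.4 pos [ 0.564  -0.1841  0.1367] yaw 81.19 F [0.8 0.1 0.4] open 0.103
shift [0.3753 0.7798 0.1041] turn [0.0026 0.0074 0.8621] |d|mm 130.7
```

```bash
python3 - <<'E'
from h import *
import pickle
p=imaging.read_camera("scene"); save(p,"s2",(190,180,340,310),5); pickle.dump(p,open("s2.pkl","wb"))
E
```

```text
(no output)
```

View pics/s2.png

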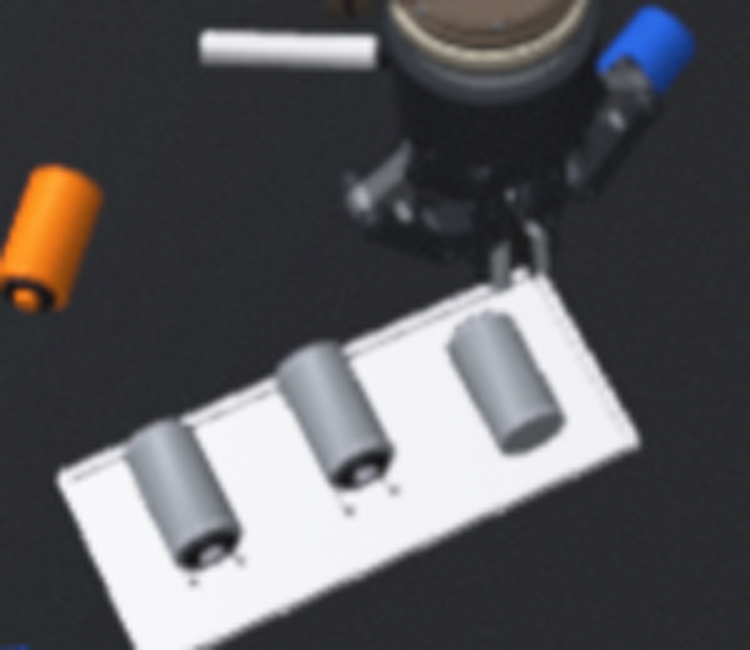

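```bash
python3 - <<'E'
from h import *
import pickle
p=pickle.load(open("s2.pkl","rb")); s=st(); e=s["eef_pos"]
print(proj(p,[e]), (proj(p,[e])-[190,180])*5)
print((proj(p,[[.5395,-.179,.03]])-[190,180])*5)
E
```

```text
{'time': 6.45, 'qpos': [-0.4865, 0.1653, 1.8493, -0.0001, 1.1202, -1.9034], 'dq': [-0.0004, 0.0434, 0.0593, -0.0006, -0.0036, 0.0004], 'joint_efforts': [0.057, -35.1548, -28.3305, 0.0023, 0.0125, -0.0001], 'eef_pos': [0.5625, -0.1834, 0.1337], 'tcp_rot': [0.0768, 0.997, -0.0014, 0.0031], 'contact_force': [0.1766, -0.6049, -0.1005], 'wrist_torque': [0.0051, 0.0579, -0.0033], 'opening': 0.1015}
[[292.80898955 240.30469131]] [[514.04494775 301.52345657]]
[[501.33451317 373.73801586]]
```

```bash
python3 - <<'E'
from h import *
import pickle
p=pickle.load(open("s2.pkl","rb")); e=np.array(telemetry.get_state()["eef_pos"]); b=(255,200,325,260);s=11
im=cv2.resize(p["pixels"][b[1]:b[3],b[0]:b[2],::-1],None,fx=s,fy=s,interpolation=cv2.INTER_CUBIC)
for k in range(6):
    q=((proj(p,[e+[0,0,.01*k]])[0]-[b[0],b[1]]+.5)*s).astype(int); cv2.circle(im,tuple(q.tolist()),3,(0,0,255),-1)
cv2.imwrite("pics/s2z.png",im)
E
```

```text
(no output)
```

View pics/s2z.png

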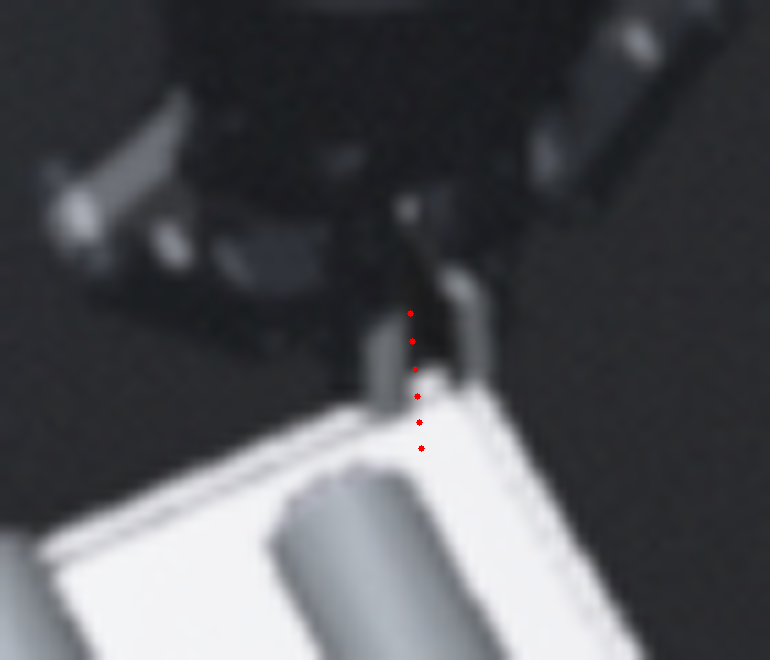

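```bash
python3 - <<'E'
from m import *
p=P["scene"]
for n,px,t in(("s2",(294.2,236.4),(.5625,-.1834,.1337)),("s1",(294.5,250),(.558,-.178,.058))):
    t=np.array(t); print(n,"tcp px",proj(p,[t]),"same z ->",atz(p,(px[1],px[0]),t[2])-t, "z if same xy:")
    zs=np.linspace(0,.05,11); q=proj(p,[t+[0,0,z] for z in zs]); print([(round(z,3),round(float(np.hypot(*(a-px))),1)) for z,a in zip(zs,q)])
E
python3 to.py .5 -.2 .2 81; python3 - <<'E'
from h import *
p=imaging.read_camera("top"); save(p,"t2",(330,150,480,290),5)
E
```

```text
s2 tcp px [[292.79337988 240.31484252]] same z -> [-5.90858259e-03  7.77891245e-03 -8.32667268e-17] z if same xy:
[(np.float64(0.0), 4.2), (np.float64(0.005), 3.1), (np.float64(0.01), 2.2), (np.float64(0.015), 1.7), (np.float64(0.02), 2.0), (np.float64(0.025), 2.8), (np.float64(0.03), 3.9), (np.float64(0.035), 5.0), (np.float64(0.04), 6.2), (np.float64(0.045), 7.5), (np.float64(0.05), 8.7)]
s1 tcp px [[294.93972317 254.50433125]] same z -> [-9.77341718e-03  5.75514603e-03  4.85722573e-17] z if same xy:
[(np.float64(0.0), 4.5), (np.float64(0.005), 3.5), (np.float64(0.01), 2.4), (np.float64(0.015), 1.3), (np.float64(0.02), 0.2), (np.float64(0.025), 0.9), (np.float64(0.03), 2.0), (np.float64(0.035), 3.1), (np.float64(0.04), 4.3), (np.float64(0.045), 5.4), (np.float64(0.05), 6.6)]
t 6.45 pos [ 0.5625 -0.1834  0.1337] yaw 81.19 F [ 0.2 -0.6 -0.1] open 0.101
shift [ 0.392  -0.1745 -0.444 ] turn [-0.0014  0.004   0.0021] |d|mm 92.6
```

View pics/t2.png

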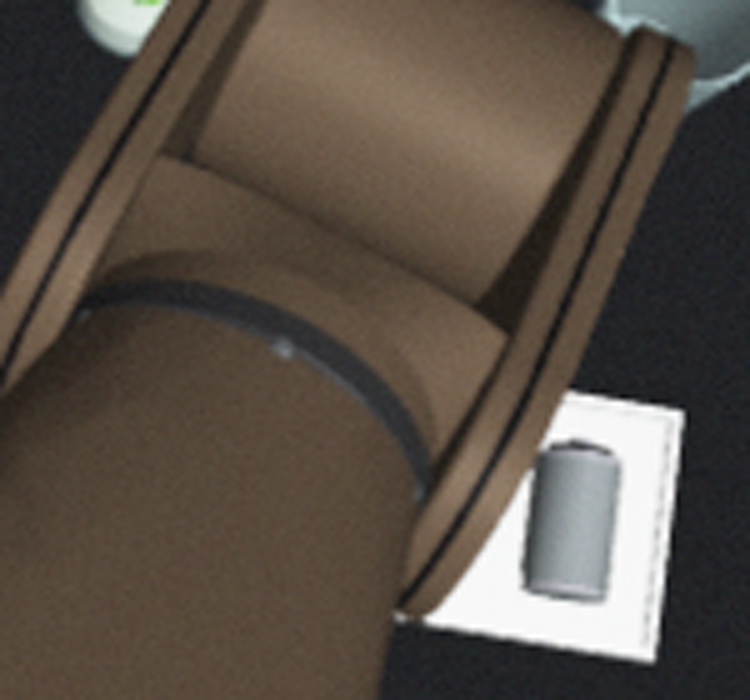

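```bash
python3 to.py .51 -.09 .045 81
```

```text
t 6.5 pos [ 0.5611 -0.1826  0.1313] yaw 81.18 F [-0.2 -0.4 -1.1] open 0.099
shift [0.4325 0.5584 0.574 ] turn [-0.0005  0.0013  0.002 ] |d|mm 136.5
```

```bash
python3 -m crank '[[0.43,0.56,0,0,0,0,0.0],[0.43,0.56,0,0,0,0,0.0],[0.43,0.56,0.2,0,0,0,0.0],[0.43,0.56,0.4,0,0,0,0.0],[0.43,0.56,0.57,0,0,0,0.0],[0.43,0.56,0.57,0,0,0,0.0]]'; python3 -m crank '[[0,0,0.05,0,0,0,0],[0,0,0.1,0,0,0,0],[0,0,0.15,0,0,0,0],[0,0,0.15,0,0,0,0]]';  python3 - <<'E'
from h import *
import pickle
s=st()
p=imaging.read_camera("scene"); save(p,"s3",(240,150,390,270),5); pickle.dump((p,s),open("s3.pkl","wb"))
print((proj(p,[s["eef_pos"]])-[240,150])*5)
E
```

```text
time: 7.1
eef_pos: [0.5048, -0.0875, 0.0391]
tcp_rot: [0.077, 0.997, 0.002, -0.006]
contact_force: [-0.6, 0.1, -0.5]
opening: 0.002
time: 7.5
eef_pos: [0.5093, -0.0894, 0.0216]
tcp_rot: [0.077, 0.997, 0.0, -0.001]
contact_force: [-0.1, 0.4, -1.1]
opening: -0.005
{'time': 7.5, 'qpos': [-0.3702, 0.1711, 2.08, -0.0, 0.8917, -1.7868], 'dq': [0.0006, -0.0136, -0.0077, -0.0013, 0.0097, 0.0014], 'joint_efforts': [-0.0911, -30.2489, -23.7438, -0.0021, -0.0775, 0.0], 'eef_pos': [0.5093, -0.0894, 0.0216], 'tcp_rot': [0.077, 0.997, 0.0002, -0.0006], 'contact_force': [-0.1051, 0.3821, -1.1214], 'wrist_torque': [0.0216, 0.0108, 0.0454], 'opening': -0.0046}
[[371.28197638 385.71087117]]
```

View pics/s3.png

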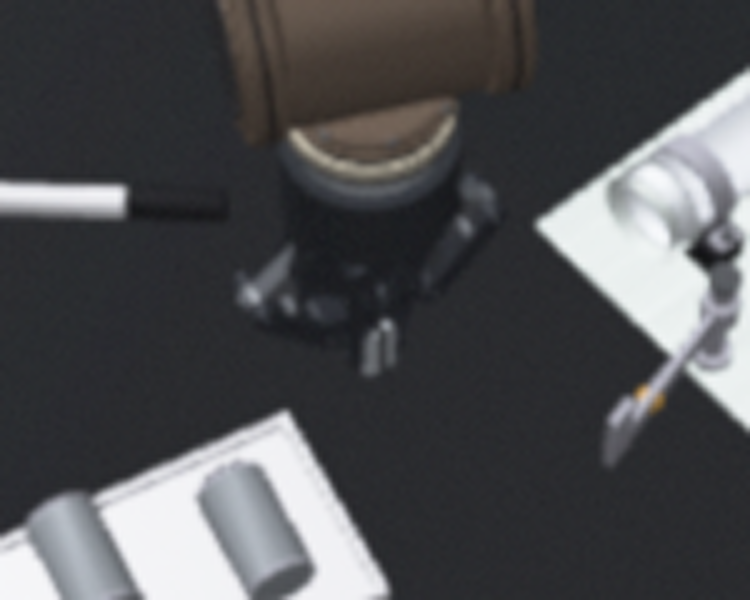

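```bash
python3 -m crank '[[0,0,0.03,0,0,0,0],[0,0,0.06,0,0,0,0],[0,0,0.09,0,0,0,0],[0,0,0.09,0,0,0,0]]';  python3 -m crank '[[0,0,0.02,0,0,0,0],[0,0,0.04,0,0,0,0],[0,0,0.05,0,0,0,0],[0,0,0.05,0,0,0,0]]'
```

```text
time: 7.95
eef_pos: [0.5091, -0.0892, 0.0079]
tcp_rot: [0.077, 0.997, 0.0, -0.001]
contact_force: [0.2, 0.3, 0.2]
opening: -0.002
time: 8.35
eef_pos: [0.5096, -0.0894, 0.001]
tcp_rot: [0.077, 0.997, 0.0, -0.0]
contact_force: [-0.0, -0.4, 0.6]
opening: -0.002
```

```bash
python3 -m crank '[[0,0,0.01,0,0,0,0],[0,0,0.02,0,0,0,0],[0,0,0.03,0,0,0,0],[0,0,0.03,0,0,0,0]]'; python3 - <<'E'
from h import *
import pickle
s=st()
p=imaging.read_camera("scene"); save(p,"s4",(280,180,360,240),9); pickle.dump((p,s),open("s4.pkl","wb"))
print((proj(p,[s["eef_pos"]])-[280,180])*9)
E
```

```text
time: 8.75
eef_pos: [0.5096, -0.0894, -0.0035]
tcp_rot: [0.077, 0.997, 0.0, -0.0]
contact_force: [0.1, 0.6, 0.5]
opening: 0.004
{'time': 8.75, 'qpos': [-0.37, 0.2159, 2.0855, -0.0, 0.8407, -1.7868], 'dq': [0.0024, -0.0023, -0.0009, -0.0004, 0.0015, -0.0007], 'joint_efforts': [-0.0192, -30.8946, -22.3781, -0.0006, -0.0155, 0.0], 'eef_pos': [0.5096, -0.0894, -0.0035], 'tcp_rot': [0.0769, 0.997, 0.0001, -0.0002], 'contact_force': [0.061, 0.5919, 0.5464], 'wrist_torque': [-0.0042, 0.0366, 0.0294], 'opening': 0.004}
[[309.25945799 473.33068338]]
```

View pics/s4.png

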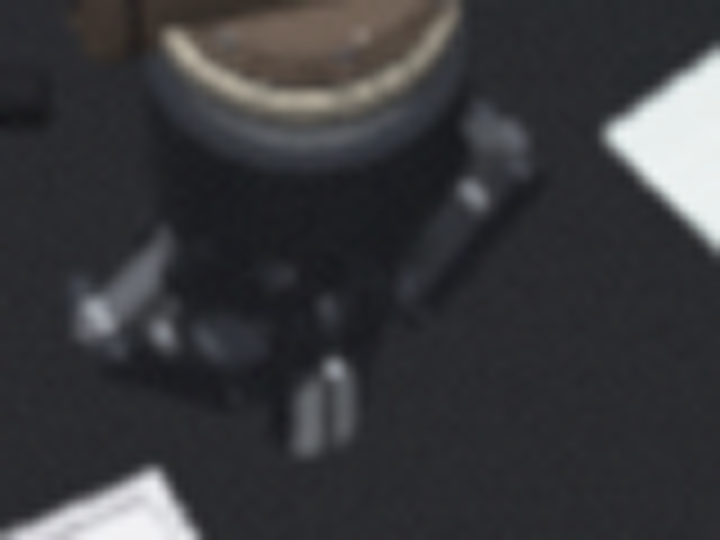

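```bash
python3 -m crank '[[0,0,0.01,0,0,0,0],[0,0,0.02,0,0,0,0],[0,0,0.025,0,0,0,0],[0,0,0.025,0,0,0,0]]';python3 -m crank '[[0,0,0.01,0,0,0,0],[0,0,0.02,0,0,0,0],[0,0,0.02,0,0,0,0]]'
```

```text
time: 9.2
eef_pos: [0.5096, -0.0894, -0.0072]
tcp_rot: [0.077, 0.997, 0.0, -0.0]
contact_force: [-0.5, -0.3, 0.3]
opening: 0.003
time: 9.5
eef_pos: [0.5095, -0.0894, -0.0103]
tcp_rot: [0.077, 0.997, 0.0, -0.0]
contact_force: [-0.9, -0.4, 0.1]
opening: 0.001
```

```bash
python3 -m crank '[[0,0,0.01,0,0,0,0],[0,0,0.02,0,0,0,0],[0,0,0.02,0,0,0,0]]';python3 -m crank '[[0,0,0.01,0,0,0,0],[0,0,0.02,0,0,0,0],[0,0,0.02,0,0,0,0]]'
```

```text
time: 9.8
eef_pos: [0.5095, -0.0894, -0.0133]
tcp_rot: [0.077, 0.997, 0.0, -0.0]
contact_force: [-0.2, -0.5, 0.8]
opening: -0.002
time: 10.1
eef_pos: [0.5096, -0.0894, -0.0162]
tcp_rot: [0.077, 0.997, 0.0, -0.0]
contact_force: [0.2, 0.0, -0.1]
opening: 0.002
```

```bash
python3 -m crank '[[0,0,0.01,0,0,0,0],[0,0,0.02,0,0,0,0],[0,0,0.02,0,0,0,0]]';python3 -m crank '[[0,0,0.01,0,0,0,0],[0,0,0.02,0,0,0,0],[0,0,0.02,0,0,0,0]]'; python3 - <<'E'
from h import *
import pickle
s=telemetry.get_state()
p=imaging.read_camera("scene"); save(p,"s5",(280,180,360,240),9); pickle.dump((p,s),open("s4.pkl","wb"))
print((proj(p,[s["eef_pos"]])-[280,180])*9)
E
```

```text
time: 10.4
eef_pos: [0.5096, -0.0894, -0.0192]
tcp_rot: [0.077, 0.997, 0.0, -0.0]
contact_force: [-0.7, 0.5, 0.4]
opening: 0.001
time: 10.7
eef_pos: [0.5095, -0.0894, -0.0222]
tcp_rot: [0.077, 0.997, 0.0, -0.0]
contact_force: [0.6, 0.5, 0.6]
opening: 0.002
[[309.6480669  508.53313401]]
```

View pics/s5.png

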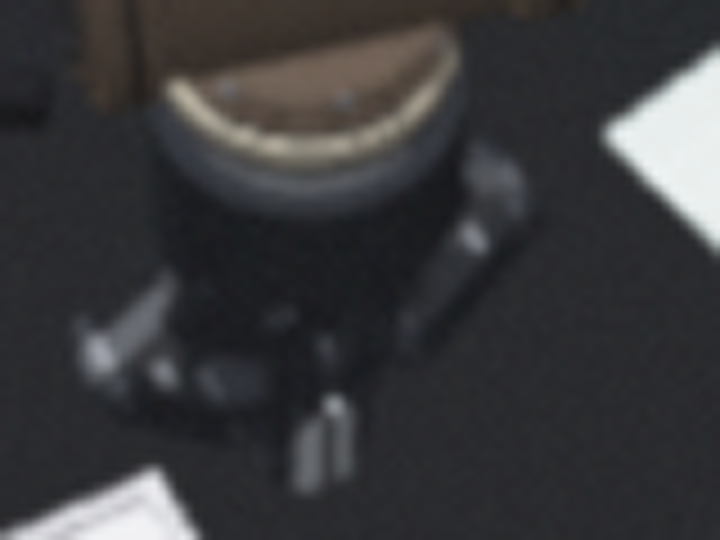

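```bash
python3 -m crank '[[0,0,0.01,0,0,0,0],[0,0,0.02,0,0,0,0],[0,0,0.02,0,0,0,0]]';python3 -m crank '[[0,0,0.01,0,0,0,0],[0,0,0.02,0,0,0,0],[0,0,0.02,0,0,0,0]]';python3 -m crank '[[0,0,0.01,0,0,0,0],[0,0,0.02,0,0,0,0],[0,0,0.02,0,0,0,0]]'
```

```text
time: 11.05
eef_pos: [0.5096, -0.0894, -0.0252]
tcp_rot: [0.077, 0.997, 0.0, -0.0]
contact_force: [-0.4, -1.0, 0.1]
opening: -0.001
time: 11.35
eef_pos: [0.5096, -0.0894, -0.0282]
tcp_rot: [0.077, 0.997, 0.0, -0.0]
contact_force: [0.7, 0.3, 0.6]
opening: 0.001
time: 11.65
eef_pos: [0.5099, -0.0896, -0.0297]
tcp_rot: [0.077, 0.997, 0.0, -0.001]
contact_force: [-4.3, 0.6, 8.9]
opening: 0.002
```

```bash
python3 -m crank '[[0,0,-0.2,0,0,0,0.6],[0,0,-0.4,0,0,0,0.6],[0,0,-0.6,0,0,0,0.6],[0,0,-0.6,0,0,0,0.6]]'; python3 - <<'E'
from m import *
p=P["scene"]; print((proj(p,[[.5204,-.0911,.0068]])-[280,180]+.5)*9)
s=telemetry.get_state(); t=np.array(s["eef_pos"]); print(t)
p=imaging.read_camera("scene"); b=(270,150,350,215); s=9
im=cv2.resize(p["pixels"][b[1]:b[3],b[0]:b[2],::-1],None,fx=s,fy=s,interpolation=cv2.INTER_CUBIC)
X=np.array([-.9877,.1564,0]);Y=np.array([.1564,.9877,0])
for dz in(.029,.037):
  for sg in(-1,1):
    L=[t+sg*.0255*Y+x*X+[0,0,dz] for x in(-.011,.011)]
    q=((proj(p,L)-[b[0],b[1]]+.5)*s).astype(int); cv2.line(im,tuple(q[0].tolist()),tuple(q[1].tolist()),(0,0,255) if dz<.03 else (0,255,0),1)
cv2.imwrite("pics/s6.png",im)
E
```

```text
time: 12.05
eef_pos: [0.5134, -0.0908, 0.0639]
tcp_rot: [0.077, 0.997, -0.001, 0.005]
contact_force: [0.8, -0.9, 0.5]
opening: 0.598
[[333.03182243 490.08407695]]
[ 0.51339884 -0.09084455  0.06386977]
```

View pics/s6.png

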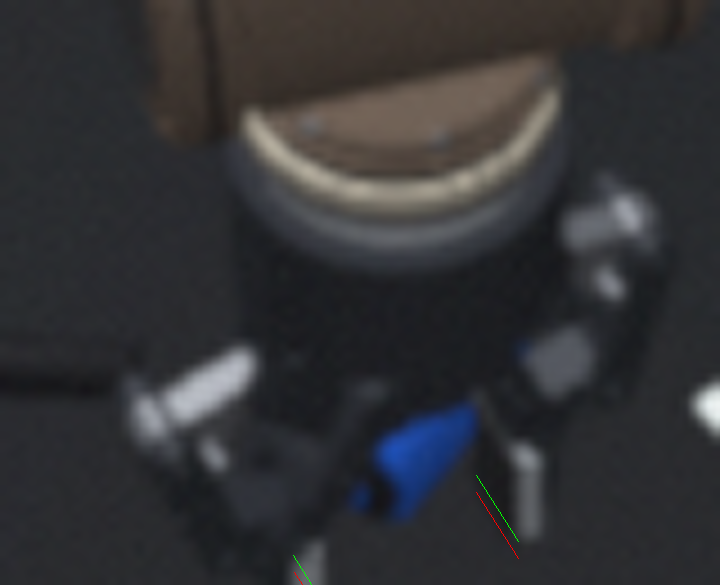

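```bash
python3 to.py .5613 -.1816 .064 81
```

```text
t 12.1 pos [ 0.5117 -0.0902  0.0615] yaw 81.18 F [-0.9 -0.3 -0.1] open 0.6
shift [-0.42   -0.5514 -0.0136] turn [-0.0008  0.0035  0.002 ] |d|mm 104.0
```

```bash
python3 -m crank '[[-0.21,-0.275,0,0,0,0,0.6],[-0.42,-0.55,0,0,0,0,0.6],[-0.42,-0.55,0,0,0,0,0.6],[-0.42,-0.55,0,0,0,0,0.6]]';python3 to.py .5613 -.1816 -.023 81
```

```text
time: 12.5
eef_pos: [0.5586, -0.1812, 0.0572]
tcp_rot: [0.078, 0.997, 0.001, -0.001]
contact_force: [-0.2, -0.1, -0.2]
opening: 0.602
t 12.5 pos [ 0.5586 -0.1812  0.0572] yaw 81.06 F [-0.2 -0.1 -0.2] open 0.602
shift [-1.990e-02 -2.000e-04  5.344e-01] turn [ 0.0008 -0.0019  0.0007] |d|mm 80.2
```

```bash
python3 -m crank '[[-0.01,0,0.15,0,0,0,0.6],[-0.01,0,0.3,0,0,0,0.6],[-0.01,0,0.42,0,0,0,0.6],[-0.01,0,0.53,0,0,0,0.6],[-0.01,0,0.53,0,0,0,0.6],[-0.01,0,0.53,0,0,0,0.6]]';python3 to.py .5613 -.1816 -.023 81;python3 -m crank '[[0,0,0,0,0,0,0.2],[0,0,0,0,0,0,0.2],[0,0,0,0,0,0,0.2],[0,0,0,0,0,0,0.2],[0,0,0,0,0,0,0.2]]' 60
```

```text
time: 13.1
eef_pos: [0.5603, -0.1801, -0.0209]
tcp_rot: [0.077, 0.997, 0.0, -0.001]
contact_force: [-0.1, 0.4, 0.0]
opening: 0.597
t 13.1 pos [ 0.5603 -0.1801 -0.0209] yaw 81.21 F [-0.1  0.4  0. ] open 0.597
shift [-0.008  -0.0089  0.0141] turn [ 0.0003 -0.0008  0.0024] |d|mm 2.8
time: 13.6
eef_pos: [0.5624, -0.182, -0.0189]
tcp_rot: [0.077, 0.997, -0.001, 0.002]
contact_force: [2.3, -2.6, 3.5]
opening: 0.38
```

```bash
python3 -m crank '[[0,0,-0.1,0,0,0,0.2],[0,0,-0.3,0,0,0,0.2],[0,0,-0.5,0,0,0,0.2],[0,0,-0.7,0,0,0,0.2],[0,0,-0.7,0,0,0,0.2],[0,0,-0.7,0,0,0,0.2]]'; python3 to.py .5265 -.06 .1 3.6; python3 - <<'E'
from h import *
p=imaging.read_camera("scene"); save(p,"s7",(220,160,350,270),6)
E
```

```text
time: 14.2
eef_pos: [0.5602, -0.1802, 0.0843]
tcp_rot: [0.077, 0.997, 0.0, -0.0]
contact_force: [0.1, -0.2, -2.9]
opening: 0.38
t 14.2 pos [ 0.5602 -0.1802  0.0843] yaw 81.18 F [ 0.1 -0.2 -2.9] open 0.38
shift [ 0.3448  0.7574 -0.1036] turn [ 0.     -0.0009  0.862 ] |d|mm 125.8
```

View pics/s7.png

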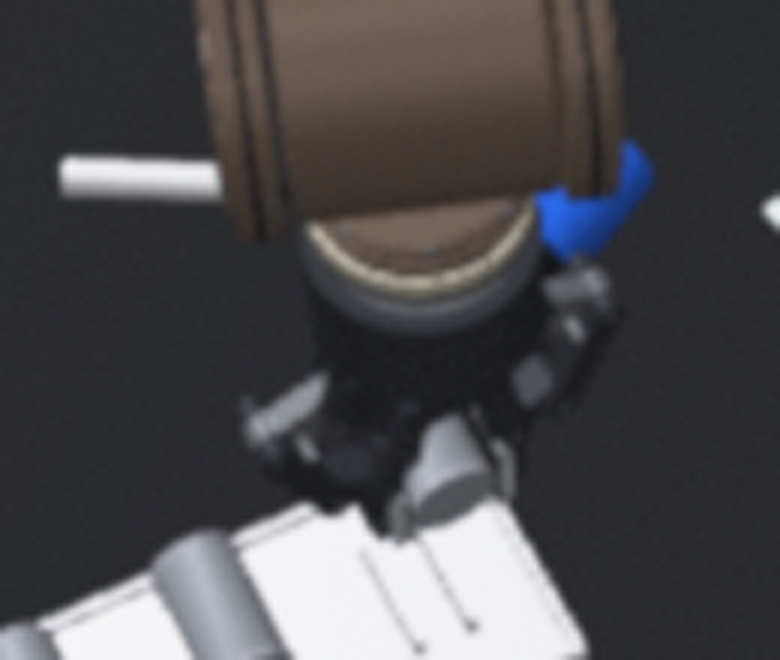

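```bash
python3 -m crank '[[0.05,0.05,-0.1,0,0,0.08,0.2],[0.1,0.15,-0.1,0,0,0.17,0.2],[0.15,0.25,-0.1,0,0,0.26,0.2],[0.2,0.35,-0.1,0,0,0.35,0.2],[0.25,0.45,-0.1,0,0,0.44,0.2],[0.3,0.55,-0.1,0,0,0.53,0.2],[0.32,0.65,-0.1,0,0,0.62,0.2],[0.33,0.74,-0.1,0,0,0.71,0.2],[0.33,0.76,-0.1,0,0,0.8,0.2],[0.33,0.76,-0.1,0,0,0.862,0.2],[0.33,0.76,-0.1,0,0,0.862,0.2]]'; python3 to.py .5310 -.0149 .01 3.6
```

```text
time: 15.35
eef_pos: [0.5274, -0.0597, 0.0968]
tcp_rot: [0.684, 0.729, -0.001, -0.003]
contact_force: [-0.6, -0.3, -1.4]
opening: 0.375
t 15.35 pos [ 0.5274 -0.0597  0.0968] yaw 3.63 F [-0.6 -0.3 -1.4] open 0.375
shift [0.2957 0.0459 0.5793] turn [-0.0033 -0.0013  0.0003] |d|mm 97.8
```

```bash
python3 -m crank '[[0.1,0.04,0.15,0,0,0,0.2],[0.2,0.04,0.3,0,0,0,0.2],[0.29,0.04,0.45,0,0,0,0.2],[0.29,0.04,0.57,0,0,0,0.2],[0.29,0.04,0.57,0,0,0,0.2],[0.29,0.04,0.57,0,0,0,0.2]]'; python3 to.py .5310 -.0149 .004 3.6; cat > look.py <<'E'
import sys,pickle
from g import *
M=np.array([.5266,.0545])
n=sys.argv[1]; s0=telemetry.get_state(); t=np.array(s0["eef_pos"]); g=float(sys.argv[2]); dz=float(sys.argv[3])
c=t[:2]+g*xt
for cam,b,s in(("scene",(300,150,420,245),6),("top",(220,180,330,290),6)):
    p=imaging.read_camera(cam); im=canvas(p,b,s)
    save(p,n+"_raw_"+cam,b,s)
    poly(im,p,b,s,[[*(M+.0235*np.cos(a)*yt),.055+.0235*np.sin(a)] for a in th],(0,255,0))
    cyl(im,p,b,s,c,xt,t[2]+dz)
    cv2.imwrite(f"pics/{n}_{cam}.png",im)
E
python3 look.py a1 .022 .050
```

```text
time: 15.95
eef_pos: [0.5318, -0.0168, 0.0131]
tcp_rot: [0.684, 0.729, -0.001, -0.001]
contact_force: [0.1, -0.2, -1.7]
opening: 0.378
t 15.95 pos [ 0.5318 -0.0168  0.0131] yaw 3.65 F [ 0.1 -0.2 -1.7] open 0.378
shift [ 0.0132 -0.0044  0.0608] turn [-0.0016 -0.0004  0.0005] |d|mm 9.4
```

View pics/a1_scene.png

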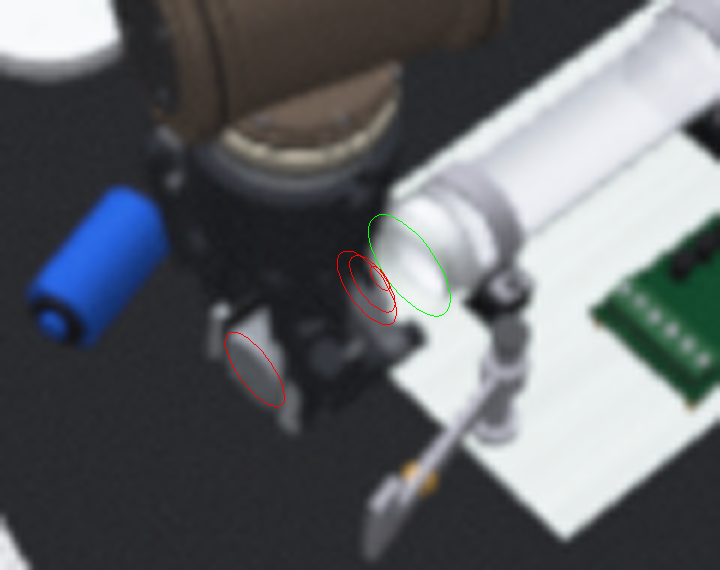

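View pics/a1_top.png

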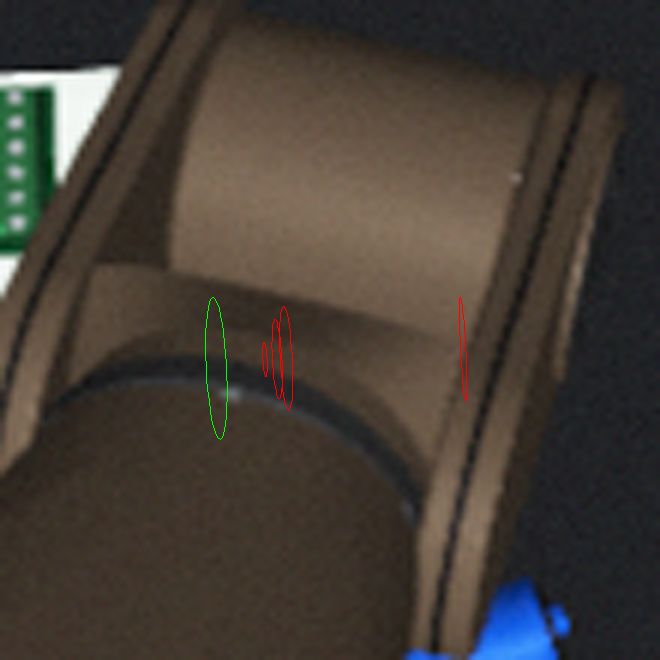

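```bash
python3 to.py .5292 .015 .004 3.6;  python3 -m crank '[[0.01,-0.004,0.06,0,0,0,0.2],[0.08,-0.01,0.06,0,0,0,0.2],[0.15,-0.013,0.06,0,0,0,0.2],[0.21,-0.016,0.06,0,0,0,0.2],[0.21,-0.016,0.06,0,0,0,0.2]]'; python3 to.py .5277 .038 .004 3.6
```

```text
t 16.05 pos [ 0.5334 -0.0173  0.0148] yaw 3.61 F [ 0.2  1.  -1.6] open 0.375
shift [ 0.2168 -0.0143  0.0721] turn [0.0008 0.0002 0.0001] |d|mm 34.3
time: 16.55
eef_pos: [0.528, 0.0159, 0.0051]
tcp_rot: [0.684, 0.73, 0.0, -0.0]
contact_force: [0.5, 0.2, -1.8]
opening: 0.378
t 16.55 pos [0.528  0.0159 0.0051] yaw 3.71 F [ 0.5  0.2 -1.8] open 0.378
shift [0.1471 0.0074 0.0077] turn [-0.     -0.0001  0.0013] |d|mm 22.1
```

```bash
python3 -m crank '[[0.05,0.005,0.005,0,0,0,0.2],[0.1,0.007,0.007,0,0,0,0.2],[0.145,0.007,0.007,0,0,0,0.2],[0.145,0.007,0.007,0,0,0,0.2]]'; python3 to.py .5277 .038 .004 3.6; python3 look.py a2 .022 .050
```

```text
time: 16.95
eef_pos: [0.5282, 0.0371, 0.0044]
tcp_rot: [0.684, 0.729, 0.0, -0.0]
contact_force: [-1.0, 1.0, 0.3]
opening: 0.376
t 16.95 pos [0.5282 0.0371 0.0044] yaw 3.62 F [-1.   1.   0.3] open 0.376
shift [ 0.0061 -0.0032  0.0024] turn [ 0.0004 -0.0004  0.0002] |d|mm 1.1
```

View pics/a2_raw_scene.png

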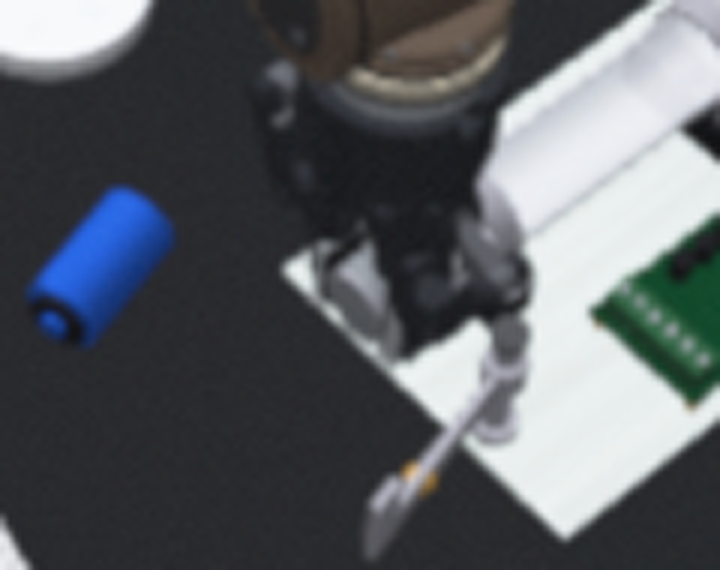

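```bash
python3 -m crank '[[0,0,0,0,0,0,0.55],[0,0,0,0,0,0,0.55],[0,0,0,0,0,0,0.55],[-0.12,0,0,0,0,0,0.55],[-0.25,0,0,0,0,0,0.55],[-0.25,0,0,0,0,0,0.0],[-0.25,0,0,0,0,0,0.0],[-0.25,0,0,0,0,0,0.0],[-0.25,0,0,0,0,0,0.0]]'; python3 to.py .5277 .039 .004 3.6; python3 look.py a3 .022 .050
```

```text
time: 17.95
eef_pos: [0.5302, -0.0007, 0.0039]
tcp_rot: [0.684, 0.729, -0.0, -0.0]
contact_force: [-0.4, -1.0, 0.7]
opening: 0.002
t 17.95 pos [ 0.5302 -0.0007  0.0039] yaw 3.63 F [-0.4 -1.   0.7] open 0.002
shift [ 0.265   0.0004 -0.0008] turn [-0.0002 -0.0001  0.0004] |d|mm 39.8
```

View pics/a3_raw_scene.png

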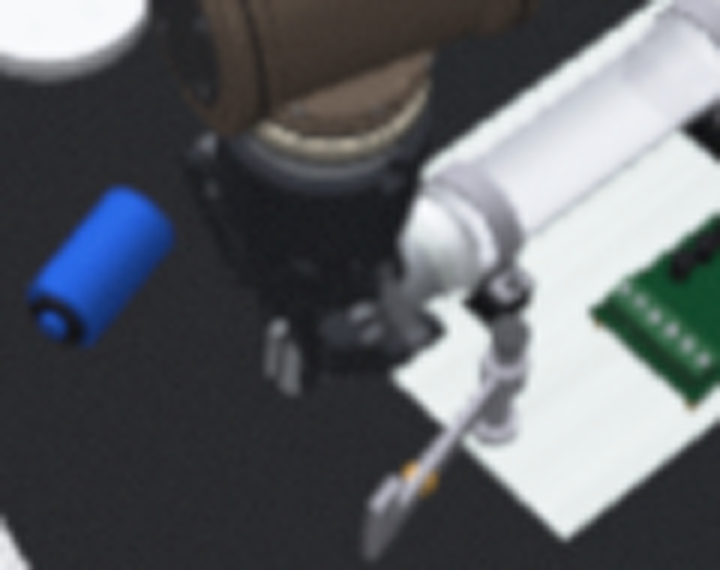

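```bash
python3 -m crank '[[0.05,0,0,0,0,0,0],[0.1,0,0,0,0,0,0],[0.15,0,0,0,0,0,0],[0.2,0,0,0,0,0,0],[0.24,0,0,0,0,0,0],[0.26,0,0,0,0,0,0],[0.26,0,0,0,0,0,0]]'; python3 to.py .5277 .039 .004 3.6; python3 -m crank '[[-0.1,0,-0.1,0,0,0,0.3],[-0.3,0,-0.4,0,0,0,0.6],[-0.6,0,-0.7,0,0,0,0.6],[-0.9,0,-0.8,0,0,0,0.6],[-1,0,-0.8,0,0,0,0.6],[-1,0,-0.8,0,0,0,0.6]]'; python3 look.py a4 .022 .050; python3 to.py .4875 -.2457 .1 -99
```

```text
time: 18.75
eef_pos: [0.5275, 0.0386, 0.0037]
tcp_rot: [0.684, 0.729, -0.0, -0.0]
contact_force: [0.1, -0.2, 0.2]
opening: -0.0
t 18.75 pos [0.5275 0.0386 0.0037] yaw 3.65 F [ 0.1 -0.2  0.2] open -0.0
shift [ 0.0029  0.0014 -0.002 ] turn [-0.0003 -0.0003  0.0005] |d|mm 0.6
time: 19.35
eef_pos: [0.5382, -0.116, 0.1266]
tcp_rot: [0.686, 0.727, 0.001, 0.002]
contact_force: [0.1, 0.3, 0.2]
opening: 0.6
t 19.45 pos [ 0.5365 -0.1125  0.1239] yaw 3.49 F [-0.2  1.4 -0.6] open 0.598
shift [-0.8669 -0.3802  0.1587] turn [-1.1000e-03  0.0000e+00  1.1388e+00] |d|mm 144.0
```

View pics/a4_raw_scene.png

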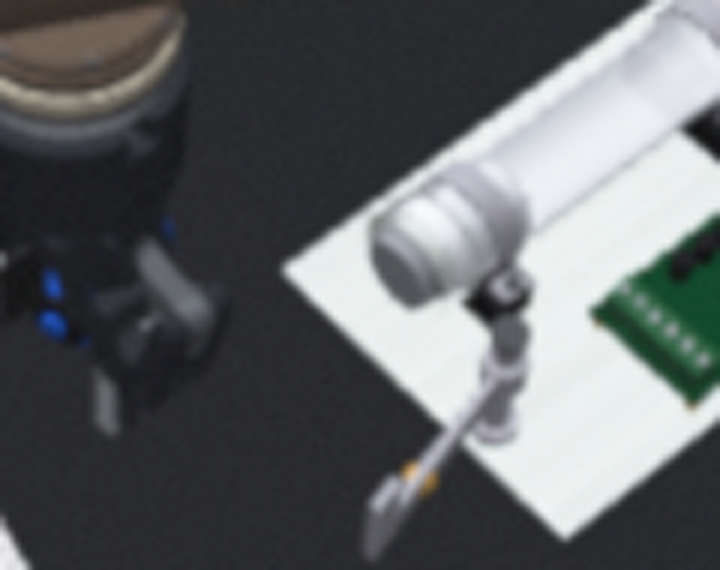

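View pics/a4_raw_top.png

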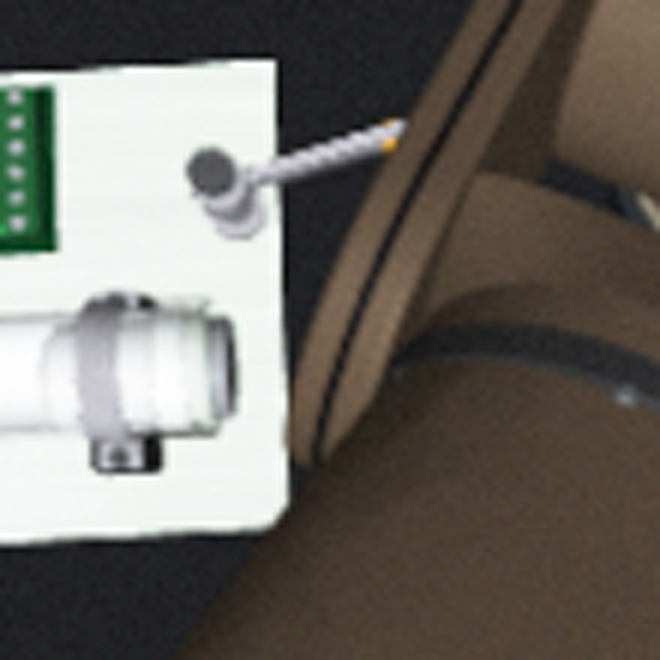

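```bash
python3 -m crank '[[-0.1,-0.05,0,0,0,0.09,0.6],[-0.25,-0.1,0,0,0,0.18,0.6],[-0.4,-0.15,0,0,0,0.27,0.6],[-0.55,-0.2,0,0,0,0.36,0.6],[-0.7,-0.25,0,0,0,0.45,0.6],[-0.85,-0.3,0,0,0,0.54,0.6],[-0.88,-0.33,0,0,0,0.63,0.6],[-0.88,-0.33,0.1,0,0,0.72,0.6],[-0.88,-0.33,0.2,0,0,0.81,0.6],[-0.88,-0.33,0.3,0,0,0.9,0.6],[-0.88,-0.33,0.3,0,0,1,0.6]]'; python3 to.py .4950 -.2470 .07 -99
```

```text
time: 20.55
eef_pos: [0.4937, -0.2435, 0.075]
tcp_rot: [0.999, 0.033, -0.003, -0.003]
contact_force: [0.1, 0.3, -0.4]
opening: 0.598
t 20.55 pos [ 0.4937 -0.2435  0.075 ] yaw -86.25 F [ 0.1  0.3 -0.4] open 0.598
shift [0.007  0.024  0.0333] turn [-0.0033  0.0043  0.1417] |d|mm 6.2
```

```bash
python3 -m crank '[[0.01,0.02,0,0,0,0.09,0.6],[0.01,0.02,0,0,0,0.142,0.6],[0.01,0.02,0,0,0,0.142,0.6],[0.01,0.02,0,0,0,0.142,0.6]]'; python3 to.py .4950 -.2470 -.022 -99
```

```text
time: 20.95
eef_pos: [0.4975, -0.2484, 0.0782]
tcp_rot: [0.997, -0.075, -0.001, -0.001]
contact_force: [0.1, 0.5, 0.1]
opening: 0.597
t 20.95 pos [ 0.4975 -0.2484  0.0782] yaw -98.6 F [0.1 0.5 0.1] open 0.597
shift [-0.0164 -0.0057  0.6679] turn [-0.0008  0.0011  0.0044] |d|mm 100.2
```

```bash
python3 -m crank '[[-0.012,-0.006,0.15,0,0,0.004,0.6],[-0.012,-0.006,0.3,0,0,0.004,0.6],[-0.012,-0.006,0.45,0,0,0.004,0.6],[-0.012,-0.006,0.58,0,0,0.004,0.6],[-0.012,-0.006,0.668,0,0,0.004,0.6],[-0.012,-0.006,0.668,0,0,0.004,0.6],[-0.012,-0.006,0.668,0,0,0.004,0.6]]'; python3 to.py .4950 -.2470 -.022 -99
```

```text
time: 21.65
eef_pos: [0.4965, -0.2486, -0.021]
tcp_rot: [0.997, -0.079, 0.0, -0.0]
contact_force: [0.8, 0.0, 0.3]
opening: 0.599
t 21.65 pos [ 0.4965 -0.2486 -0.021 ] yaw -99.1 F [0.8 0.  0.3] open 0.599
shift [-0.0112 -0.0087  0.0068] turn [-0.     -0.     -0.0011] |d|mm 2.4
```

```bash
python3 -m crank '[[-0.01,-0.008,0,0,0,0,0.6],[-0.01,-0.008,0,0,0,0,0.2],[-0.01,-0.008,0,0,0,0,0.2],[-0.01,-0.008,0,0,0,0,0.2],[-0.01,-0.008,0,0,0,0,0.2],[-0.01,-0.008,0,0,0,0,0.2]]'; python3 -m crank '[[0,0,-0.1,0,0,0,0.2],[0,0,-0.3,0,0,0,0.2],[0,0,-0.5,0,0,0,0.2],[0,0,-0.75,0,0,0,0.2],[0,0,-0.75,0,0,0,0.2]]'; python3 to.py .5328 -.06 .1 3.6
```

```text
time: 22.25
eef_pos: [0.4955, -0.2476, -0.0201]
tcp_rot: [0.997, -0.08, 0.0, 0.0]
contact_force: [-1.8, 1.8, 6.7]
opening: 0.382
time: 22.75
eef_pos: [0.4984, -0.2497, 0.0979]
tcp_rot: [0.997, -0.08, 0.005, 0.003]
contact_force: [0.9, -0.3, -1.2]
opening: 0.383
t 22.75 pos [ 0.4984 -0.2497  0.0979] yaw -99.14 F [ 0.9 -0.3 -1.2] open 0.383
shift [ 0.0256 -1.285  -0.0208] turn [ 0.0086 -0.0017 -1.1415] |d|mm 192.8
```

```bash
python3 -m crank '[[0,-0.05,-0.05,0,0,-0.08,0.2],[0,-0.15,-0.05,0,0,-0.17,0.2],[0.02,-0.25,-0.05,0,0,-0.26,0.2],[0.02,-0.35,-0.05,0,0,-0.35,0.2],[0.02,-0.45,-0.05,0,0,-0.44,0.2],[0.02,-0.55,-0.05,0,0,-0.53,0.2],[0.03,-0.65,-0.05,0,0,-0.62,0.2],[0.03,-0.75,-0.05,0,0,-0.71,0.2],[0.03,-0.85,-0.05,0,0,-0.8,0.2],[0.03,-0.95,-0.05,0,0,-0.89,0.2],[0.03,-0.98,-0.05,0,0,-0.98,0.2],[0.03,-0.98,-0.05,0,0,-0.98,0.2]]'; python3 to.py .5328 -.04 .1 3.6
```

```text
time: 23.95
eef_pos: [0.522, -0.1017, 0.0978]
tcp_rot: [0.771, 0.637, -0.0, -0.001]
contact_force: [-0.3, 0.7, -1.4]
opening: 0.384
t 23.95 pos [ 0.522  -0.1017  0.0978] yaw -10.88 F [-0.3  0.7 -1.4] open 0.384
shift [ 0.4178 -0.0068 -0.0142] turn [-0.0011 -0.0004 -0.1609] |d|mm 62.7
```

```bash
python3 -m crank '[[0.1,0,-0.01,0,0,-0.08,0.2],[0.25,0,-0.01,0,0,-0.16,0.2],[0.4,0,0.1,0,0,-0.161,0.2],[0.418,0,0.3,0,0,-0.161,0.2],[0.418,0,0.5,0,0,-0.161,0.2],[0.418,0,0.62,0,0,-0.161,0.2],[0.418,0,0.62,0,0,-0.161,0.2]]'; python3 to.py .5310 -.0149 .004 3.6; python3 look.py b1 .022 .050
```

```text
time: 24.65
eef_pos: [0.5313, -0.0407, 0.0022]
tcp_rot: [0.686, 0.728, -0.002, -0.003]
contact_force: [0.2, 0.6, -1.2]
opening: 0.377
t 24.65 pos [ 0.5313 -0.0407  0.0022] yaw 3.37 F [ 0.2  0.6 -1.2] open 0.377
shift [ 0.1716  0.0081 -0.0118] turn [-0.0047 -0.0015 -0.0025] |d|mm 25.8
```

View pics/b1_scene.png

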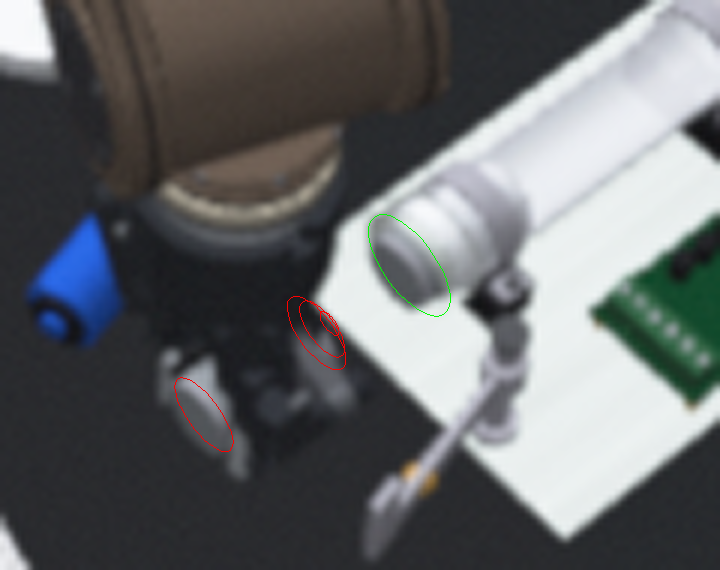

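```bash
python3 -m crank '[[0.05,0.008,-0.012,0,0,-0.002,0.2],[0.11,0.008,-0.012,0,0,-0.002,0.2],[0.17,0.008,-0.012,0,0,-0.002,0.2],[0.24,0.006,-0.012,0,0,-0.002,0.2],[0.3,0.004,-0.012,0,0,-0.002,0.2],[0.36,0.002,-0.012,0,0,-0.002,0.2],[0.36,0.002,-0.012,0,0,-0.002,0.2]]'; python3 to.py .5277 .038 .004 3.6
```

```text
time: 25.45
eef_pos: [0.5312, 0.0139, 0.0075]
tcp_rot: [0.683, 0.73, -0.0, -0.0]
contact_force: [0.6, 0.2, -2.0]
opening: 0.379
t 25.45 pos [0.5312 0.0139 0.0075] yaw 3.81 F [ 0.6  0.2 -2. ] open 0.379
shift [ 0.1618 -0.0123  0.0232] turn [-0.0004 -0.0002  0.0023] |d|mm 24.6
```

```bash
python3 -m crank '[[0,-0.01,0.025,0,0,0,0.2],[0,-0.012,0.025,0,0,0,0.2],[0.06,-0.012,0.027,0,0,0,0.2],[0.11,-0.012,0.027,0,0,0,0.2],[0.16,-0.012,0.027,0,0,0,0.2],[0.16,-0.012,0.027,0,0,0,0.2]]'; python3 to.py .5277 .038 .003 3.6
```

```text
time: 26.05
eef_pos: [0.528, 0.0379, 0.0035]
tcp_rot: [0.684, 0.73, 0.0, -0.0]
contact_force: [-0.4, 1.6, -1.1]
opening: 0.381
t 26.05 pos [0.528  0.0379 0.0035] yaw 3.76 F [-0.4  1.6 -1.1] open 0.381
shift [ 0.0008 -0.0022  0.0033] turn [-0.0001 -0.0008  0.0018] |d|mm 0.6
```

Release, back off, close, push.

```bash
python3 -m crank '[[0,0,0,0,0,0,0.55],[0,0,0,0,0,0,0.55],[0,0,0,0,0,0,0.55],[-0.12,0,0,0,0,0,0.55],[-0.26,0,0,0,0,0,0.55],[-0.26,0,0,0,0,0,0.0],[-0.26,0,0,0,0,0,0.0],[-0.26,0,0,0,0,0,0.0],[-0.26,0,0,0,0,0,0.0]]'; python3 to.py .5277 .039 .004 3.6;python3 -m crank '[[0.05,0,0,0,0,0,0],[0.1,0,0,0,0,0,0],[0.15,0,0,0,0,0,0],[0.2,0,0,0,0,0,0],[0.24,0,0,0,0,0,0],[0.27,0,0,0,0,0,0],[0.27,0,0,0,0,0,0]]'; python3 to.py .5277 .039 .004 3.6
```

```text
time: 26.95
eef_pos: [0.5306, -0.0017, 0.0034]
tcp_rot: [0.683, 0.73, 0.0, -0.0]
contact_force: [0.7, 0.2, 0.1]
opening: 0.002
t 26.95 pos [ 0.5306 -0.0017  0.0034] yaw 3.77 F [0.7 0.2 0.1] open 0.002
shift [ 0.2721 -0.0015 -0.0037] turn [-0.0001 -0.0002  0.0019] |d|mm 40.8
time: 27.65
eef_pos: [0.5315, 0.0364, 0.0064]
tcp_rot: [0.683, 0.73, 0.001, 0.004]
contact_force: [0.6, -6.5, 5.0]
opening: -0.004
t 27.65 pos [0.5315 0.0364 0.0064] yaw 3.8 F [ 0.6 -6.5  5. ] open -0.004
shift [ 0.0189 -0.0245  0.0159] turn [0.0045 0.0029 0.0023] |d|mm 5.2
```

```bash
python3 -m crank '[[0,0,0,0,0,0,0],[0,0,0,0,0,0,0]]'; python3 -m crank '[[-0.1,0,-0.1,0,0,0,0],[-0.3,0,-0.4,0,0,0,0],[-0.6,0,-0.7,0,0,0,0],[-0.9,0,-0.8,0,0,0,0],[-0.9,0,-0.8,0,0,0,0]]'; python3 look.py b2 .022 .050
```

```text
time: 27.85
eef_pos: [0.5315, 0.0365, 0.0062]
tcp_rot: [0.683, 0.73, 0.001, 0.004]
contact_force: [0.6, -8.0, 6.4]
opening: -0.002
time: 28.35
eef_pos: [0.5392, -0.1005, 0.1283]
tcp_rot: [0.685, 0.729, 0.001, 0.004]
contact_force: [0.7, 0.9, 0.1]
opening: 0.002
```

View pics/b2_raw_scene.png

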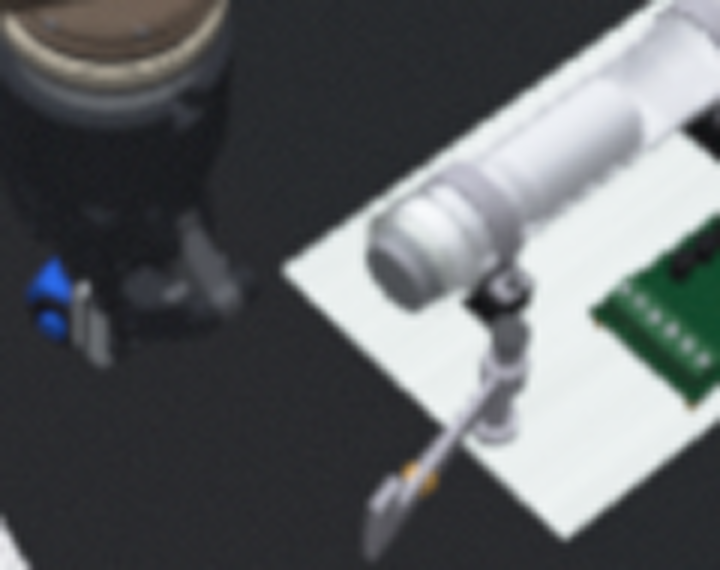

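View pics/b2_raw_top.png

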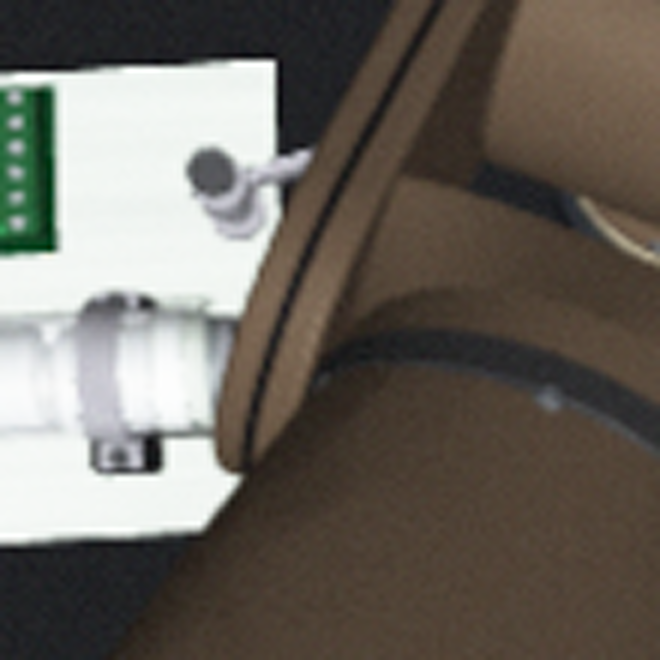

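```bash
python3 to.py .4875 -.3212 .075 -99; python3 -m crank '[[-0.15,-0.04,0,0,0,0.09,0.6],[-0.3,-0.08,0,0,0,0.18,0.6],[-0.45,-0.12,0,0,0,0.27,0.6],[-0.6,-0.16,0,0,0,0.36,0.6],[-0.75,-0.2,0,0,0,0.45,0.6],[-0.9,-0.24,0,0,0,0.54,0.6],[-1,-0.28,0,0,0,0.63,0.6],[-1,-0.32,0,0,0,0.72,0.6],[-1,-0.36,0.1,0,0,0.81,0.6],[-1,-0.38,0.2,0,0,0.9,0.6],[-1,-0.38,0.3,0,0,1,0.6]]'; python3 to.py .4875 -.3212 .075 -99
```

```text
t 28.45 pos [ 0.5376 -0.0983  0.1253] yaw 3.56 F [-0.5  0.3  0.2] open 0.003
shift [-1.4621 -0.4269  0.3351] turn [ 0.0017 -0.0012  1.1396] |d|mm 233.9
time: 29.55
eef_pos: [0.4885, -0.2472, 0.076]
tcp_rot: [0.999, 0.034, -0.002, -0.002]
contact_force: [-0.6, 0.3, 0.3]
opening: 0.599
t 29.55 pos [ 0.4885 -0.2472  0.076 ] yaw -86.14 F [-0.6  0.3  0.3] open 0.599
shift [-0.0399  0.4917  0.0048] turn [-0.0021  0.0022  0.1429] |d|mm 74.0
```

```bash
python3 -m crank '[[-0.04,0.2,0,0,0,0.08,0.6],[-0.04,0.4,0,0,0,0.142,0.6],[-0.04,0.49,0,0,0,0.142,0.6],[-0.04,0.49,0,0,0,0.142,0.6],[-0.04,0.49,0,0,0,0.142,0.6]]'; python3 to.py .4875 -.3212 -.022 -99
```

```text
time: 30.05
eef_pos: [0.4888, -0.322, 0.0776]
tcp_rot: [0.997, -0.074, -0.001, -0.001]
contact_force: [0.2, -0.1, 0.1]
opening: 0.599
t 30.05 pos [ 0.4888 -0.322   0.0776] yaw -98.54 F [ 0.2 -0.1  0.1] open 0.599
shift [-0.0082 -0.0029  0.6638] turn [-0.0013  0.0012  0.0051] |d|mm 99.6
```

```bash
python3 -m crank '[[-0.012,-0.006,0.15,0,0,0.004,0.6],[-0.012,-0.006,0.3,0,0,0.004,0.6],[-0.012,-0.006,0.45,0,0,0.004,0.6],[-0.012,-0.006,0.58,0,0,0.004,0.6],[-0.012,-0.006,0.668,0,0,0.004,0.6],[-0.012,-0.006,0.668,0,0,0.004,0.6],[-0.012,-0.006,0.668,0,0,0.004,0.6]]'; python3 to.py .4875 -.3212 -.022 -99
```

```text
time: 30.75
eef_pos: [0.4878, -0.3222, -0.0213]
tcp_rot: [0.997, -0.078, 0.0, -0.0]
contact_force: [-0.2, -0.3, 0.3]
opening: 0.602
t 30.75 pos [ 0.4878 -0.3222 -0.0213] yaw -98.95 F [-0.2 -0.3  0.3] open 0.602
shift [-0.0028 -0.006   0.0045] turn [-0.     -0.0001  0.0006] |d|mm 1.2
```

```bash
python3 -m crank '[[-0.003,-0.005,0,0,0,0,0.2],[-0.003,-0.005,0,0,0,0,0.2],[-0.003,-0.005,0,0,0,0,0.2],[-0.003,-0.005,0,0,0,0,0.2],[-0.003,-0.005,0,0,0,0,0.2]]'; python3 -m crank '[[0,0,-0.1,0,0,0,0.2],[0,0,-0.3,0,0,0,0.2],[0,0,-0.5,0,0,0,0.2],[0,0,-0.75,0,0,0,0.2],[0,0,-0.75,0,0,0,0.2]]'; python3 -m crank '[[0,-0.3,0,0,0,0,0.2],[0,-0.6,0,0,0,0,0.2],[0,-0.6,0,0,0,0,0.2]]'; python3 to.py .5328 -.06 .1 3.6
```

```text
time: 31.25
eef_pos: [0.488, -0.3224, -0.0202]
tcp_rot: [0.997, -0.078, 0.001, 0.0]
contact_force: [-1.1, 2.1, 5.7]
opening: 0.378
time: 31.75
eef_pos: [0.4902, -0.3249, 0.0978]
tcp_rot: [0.997, -0.078, 0.005, 0.004]
contact_force: [-0.2, -0.9, -0.4]
opening: 0.376
time: 32.05
eef_pos: [0.5001, -0.2279, 0.0893]
tcp_rot: [0.997, -0.076, -0.002, -0.002]
contact_force: [-0.1, -0.6, -1.7]
opening: 0.378
t 32.05 pos [ 0.5001 -0.2279  0.0893] yaw -98.77 F [-0.1 -0.6 -1.7] open 0.378
shift [ 0.0444 -1.1397 -0.0678] turn [-3.5000e-03 -1.0000e-04 -1.1374e+00] |d|mm 171.4
```

```bash
python3 -m crank '[[0,-0.05,-0.05,0,0,-0.08,0.2],[0,-0.15,-0.05,0,0,-0.17,0.2],[0.02,-0.25,-0.05,0,0,-0.26,0.2],[0.02,-0.35,-0.05,0,0,-0.35,0.2],[0.02,-0.45,-0.05,0,0,-0.44,0.2],[0.02,-0.55,-0.05,0,0,-0.53,0.2],[0.03,-0.65,-0.05,0,0,-0.62,0.2],[0.03,-0.75,-0.05,0,0,-0.71,0.2],[0.03,-0.82,-0.05,0,0,-0.8,0.2],[0.03,-0.85,-0.05,0,0,-0.89,0.2],[0.03,-0.85,-0.05,0,0,-0.98,0.2],[0.03,-0.85,-0.05,0,0,-0.98,0.2]]'; python3 to.py .5328 -.04 .1 3.6
```

```text
time: 33.25
eef_pos: [0.5251, -0.1079, 0.0976]
tcp_rot: [0.771, 0.637, -0.0, -0.0]
contact_force: [-0.1, 0.3, -1.4]
opening: 0.378
t 33.25 pos [ 0.5251 -0.1079  0.0976] yaw -10.81 F [-0.1  0.3 -1.4] open 0.378
shift [ 0.4543 -0.0344 -0.0158] turn [-0.0008  0.     -0.1601] |d|mm 68.4
```

```bash
python3 -m crank '[[0.1,-0.02,-0.01,0,0,-0.08,0.2],[0.25,-0.02,-0.01,0,0,-0.16,0.2],[0.4,-0.02,0.1,0,0,-0.161,0.2],[0.45,-0.02,0.3,0,0,-0.161,0.2],[0.45,-0.02,0.5,0,0,-0.161,0.2],[0.45,-0.02,0.62,0,0,-0.161,0.2],[0.45,-0.02,0.62,0,0,-0.161,0.2]]'; python3 look.py c1 .022 .050;  python3 to.py .5310 -.0149 .004 3.6
```

```text
time: 33.95
eef_pos: [0.5321, -0.0404, 0.0018]
tcp_rot: [0.685, 0.728, -0.002, -0.003]
contact_force: [-0.5, -0.8, -2.4]
opening: 0.381
t 34.05 pos [ 0.5353 -0.0412  0.0053] yaw 3.57 F [ 0.3 -0.7 -2.1] open 0.378
shift [ 0.177  -0.0179  0.0089] turn [-0.0003 -0.     -0.0004] |d|mm 26.7
```

View pics/c1_scene.png

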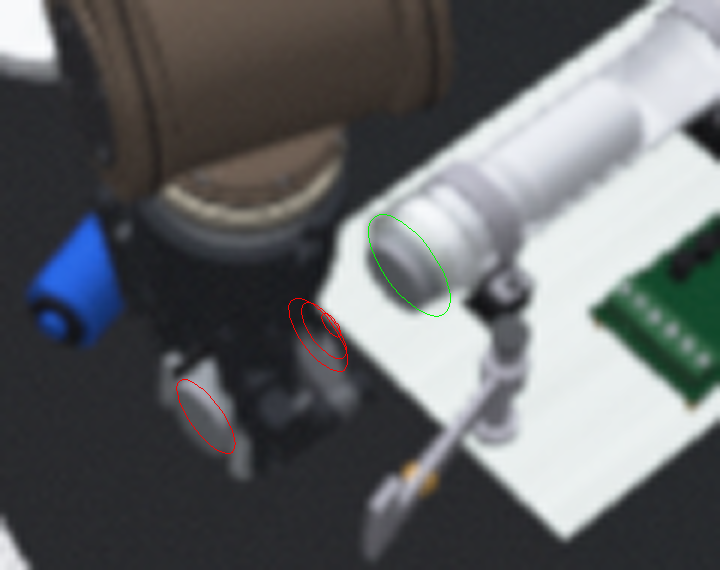

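```bash
python3 -m crank '[[0.05,-0.015,0.012,0,0,0,0.2],[0.11,-0.018,0.012,0,0,0,0.2],[0.17,-0.018,0.012,0,0,0,0.2],[0.24,-0.018,0.012,0,0,0,0.2],[0.24,-0.018,0.012,0,0,0,0.2]]'; python3 to.py .5277 .038 .0035 3.6
```

```text
time: 34.55
eef_pos: [0.5302, -0.0036, 0.0038]
tcp_rot: [0.683, 0.73, 0.0, 0.0]
contact_force: [0.1, -0.2, -1.5]
opening: 0.381
t 34.55 pos [ 0.5302 -0.0036  0.0038] yaw 3.79 F [ 0.1 -0.2 -1.5] open 0.381
shift [0.2777 0.0016 0.0022] turn [ 0.0002 -0.0001  0.0021] |d|mm 41.7
```

```bash
python3 -m crank '[[0.06,0.0,0.002,0,0,0.002,0.2],[0.12,0.001,0.002,0,0,0.002,0.2],[0.18,0.001,0.002,0,0,0.002,0.2],[0.24,0.001,0.002,0,0,0.002,0.2],[0.277,0.001,0.002,0,0,0.002,0.2],[0.277,0.001,0.002,0,0,0.002,0.2]]'; python3 to.py .5277 .038 .0035 3.6
```

```text
time: 35.15
eef_pos: [0.5276, 0.0378, 0.0032]
tcp_rot: [0.685, 0.728, 0.0, -0.001]
contact_force: [0.5, 1.2, 0.4]
opening: 0.377
t 35.15 pos [0.5276 0.0378 0.0032] yaw 3.51 F [0.5 1.2 0.4] open 0.377
shift [ 0.0013  0.0009 -0.0021] turn [-0.0001 -0.001  -0.001 ] |d|mm 0.4
```

```bash
python3 -m crank '[[0,0,0,0,0,0,0.55],[0,0,0,0,0,0,0.55],[0,0,0,0,0,0,0.55],[-0.12,0,0,0,0,0,0.55],[-0.26,0,0,0,0,0,0.55],[-0.26,0,0,0,0,0,0.0],[-0.26,0,0,0,0,0,0.0],[-0.26,0,0,0,0,0,0.0],[-0.26,0,0,0,0,0,0.0]]'; python3 to.py .5277 .039 .004 3.6;python3 -m crank '[[0.05,0,0,0,0,0,0],[0.1,0,0,0,0,0,0],[0.15,0,0,0,0,0,0],[0.2,0,0,0,0,0,0],[0.24,0,0,0,0,0,0],[0.265,0,0,0,0,0,0],[0.265,0,0,0,0,0,0]]'; python3 to.py .5277 .039 .004 3.6
```

```text
time: 36.05
eef_pos: [0.53, -0.0019, 0.0031]
tcp_rot: [0.685, 0.729, 0.0, -0.0]
contact_force: [-0.2, 0.6, 0.8]
opening: -0.001
t 36.05 pos [ 0.53   -0.0019  0.0031] yaw 3.54 F [-0.2  0.6  0.8] open -0.001
shift [ 0.2732  0.0015 -0.0058] turn [-0.0002 -0.0002 -0.0007] |d|mm 41.0
time: 36.75
eef_pos: [0.5327, 0.0341, 0.0073]
tcp_rot: [0.684, 0.729, 0.001, 0.006]
contact_force: [1.1, -10.7, 9.1]
opening: -0.001
t 36.75 pos [0.5327 0.0341 0.0073] yaw 3.62 F [  1.1 -10.7   9.1] open -0.001
shift [ 0.0348 -0.0312  0.0217] turn [0.0062 0.0045 0.0002] |d|mm 7.7
```

```bash
python3 -m crank '[[0.02,0,0,0,0,0,0],[0.04,0,0,0,0,0,0],[0.05,0,0,0,0,0,0],[0.05,0,0,0,0,0,0]]';python3 to.py .5277 .039 .004 3.6; python3 look.py c2 .022 .050
```

```text
time: 37.15
eef_pos: [0.5323, 0.0417, 0.0073]
tcp_rot: [0.684, 0.729, 0.001, 0.006]
contact_force: [0.5, -11.9, 10.1]
opening: -0.001
t 37.15 pos [0.5323 0.0417 0.0073] yaw 3.67 F [  0.5 -11.9  10.1] open -0.001
shift [-0.0157 -0.0317  0.0217] turn [0.0061 0.0048 0.0007] |d|mm 6.2
```

View pics/c2_raw_scene.png

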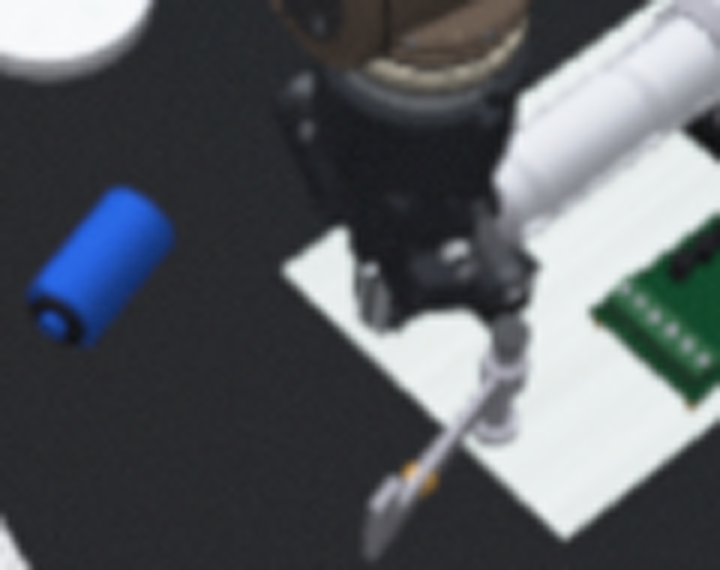

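```bash
python3 -m crank '[[-0.1,0,-0.1,0,0,0,0],[-0.3,0,-0.4,0,0,0,0],[-0.6,0,-0.6,0,0,0,0],[-0.9,0,-0.6,0,0,0,0],[-0.9,0,-0.6,0,0,0,0]]'; python3 look.py c3 .022 .050;  python3 - <<'E'
from h import *
p=imaging.read_camera("top");save(p,"c3t",(120,180,280,290),5)
E
```

```text
time: 37.75
eef_pos: [0.5373, -0.0948, 0.0962]
tcp_rot: [0.687, 0.727, 0.001, 0.003]
contact_force: [-0.2, 0.5, 0.4]
opening: 0.001
```

View pics/c3_raw_scene.png

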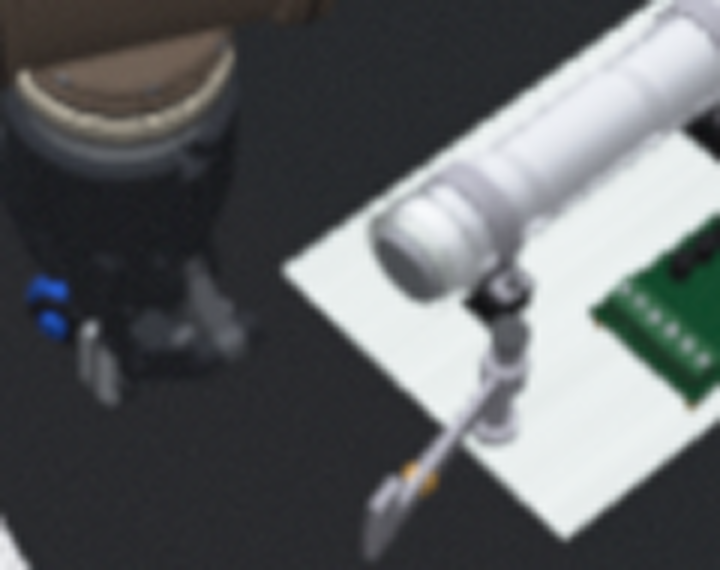

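View pics/c3t.png

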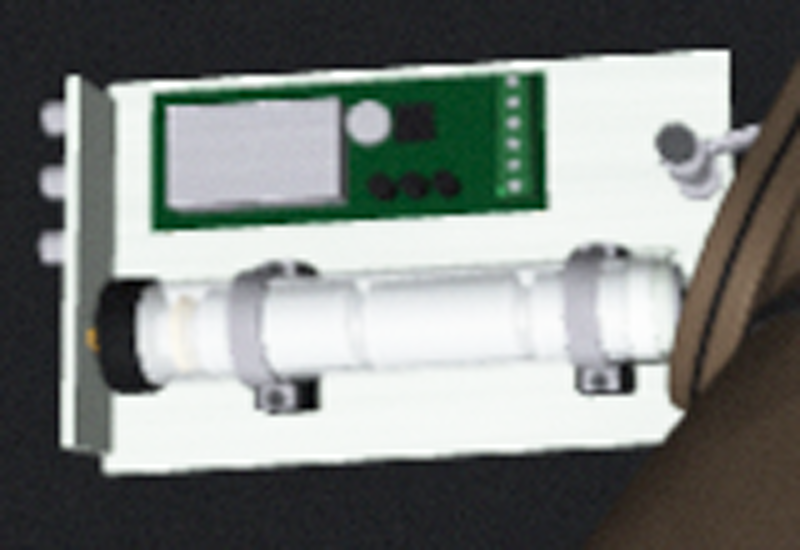

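```bash
cat > bar.py <<'E'
import sys
from g import *
M=np.array([.5266,.0535]);Pv=M-.0045*xt-.06*yt
def C(th_,gap=0,r=.088):
    d=np.cos(th_)*yt-np.sin(th_)*xt; n=np.sin(th_)*yt+np.cos(th_)*xt
    return Pv+r*d-n*(.0135+gap), 3.6+np.degrees(th_)
if __name__=="__main__":
    for a in sys.argv[1:]:
        c,y=C(float(a),.014); print(a,c.round(4),round(y,1))
    d0=.1414
    for k in range(1,15):
        D=d0*k; print(k,round((.088*np.sin(D)-.0135*(np.cos(D)-1))/.15,3),round((.088*(1-np.cos(D))-.0135*np.sin(D))/.15,3),round(D/(np.pi/2),3))
E
python3 bar.py 1.855 1.9; python3 to.py .645 -.02 .1 110
```

```text
1.855 [ 0.6426 -0.0206] 109.9
1.9 [ 0.6458 -0.018 ] 112.5
1 0.084 -0.007 0.09
2 0.167 -0.002 0.18
3 0.249 0.015 0.27
4 0.328 0.043 0.36
5 0.403 0.082 0.45
6 0.471 0.131 0.54
7 0.531 0.189 0.63
8 0.583 0.256 0.72
9 0.624 0.328 0.81
10 0.655 0.406 0.9
11 0.675 0.488 0.99
12 0.683 0.571 1.08
13 0.68 0.655 1.17
14 0.664 0.737 1.26
t 37.9 pos [ 0.5347 -0.0895  0.0927] yaw 3.46 F [-0.8  0.9 -1. ] open 0.003
shift [ 0.4184  0.7619 -0.049 ] turn [ 2.0000e-04 -1.6000e-03 -1.1838e+00] |d|mm 130.6
```

```bash
python3 -m crank '[[0.02,0.1,-0.1,0,0,-0.09,0],[0.05,0.2,-0.1,0,0,-0.18,0],[0.1,0.3,-0.1,0,0,-0.27,0],[0.15,0.4,-0.1,0,0,-0.36,0],[0.2,0.5,-0.1,0,0,-0.45,0],[0.25,0.6,-0.1,0,0,-0.54,0],[0.3,0.7,-0.1,0,0,-0.63,0],[0.35,0.77,-0.1,0,0,-0.72,0],[0.4,0.78,-0.1,0,0,-0.81,0],[0.42,0.78,-0.1,0,0,-0.9,0],[0.42,0.78,-0.1,0,0,-0.99,0]]'; python3 to.py .647 -.019 .029 110
```

```text
time: 39.0
eef_pos: [0.6472, -0.0169, 0.1066]
tcp_rot: [-0.027, 1.0, 0.001, -0.002]
contact_force: [0.0, -0.2, 0.0]
opening: -0.007
t 39.0 pos [ 0.6472 -0.0169  0.1066] yaw 93.14 F [ 0.  -0.2  0. ] open -0.007
shift [ 2.000e-04 -1.500e-02  5.176e-01] turn [ 0.0013 -0.0019 -0.1873] |d|mm 77.7
```

```bash
python3 -m crank '[[0,-0.015,0,0,0,-0.09,0],[0,-0.015,0,0,0,-0.187,0],[0,-0.015,0.15,0,0,-0.187,0],[0,-0.015,0.3,0,0,-0.187,0],[0,-0.015,0.45,0,0,-0.187,0],[0,-0.015,0.51,0,0,-0.187,0],[0,-0.015,0.51,0,0,-0.187,0]]'; python3 to.py .647 -.019 .029 110; cat > look2.py <<'E'
import sys
from h import *
p=imaging.read_camera("scene"); save(p,sys.argv[1]+"s",(310,150,430,260),6)
p=imaging.read_camera("top"); save(p,sys.argv[1]+"t",(220,170,330,280),6)
E
python3 look2.py d1
```

```text
time: 39.7
eef_pos: [0.6463, -0.0204, 0.029]
tcp_rot: [-0.17, 0.985, 0.001, -0.003]
contact_force: [-0.5, 0.1, -0.9]
opening: -0.002
t 39.7 pos [ 0.6463 -0.0204  0.029 ] yaw 109.54 F [-0.5  0.1 -0.9] open -0.002
shift [-0.0074  0.0073  0.0001] turn [ 0.002  -0.003  -0.0051] |d|mm 1.6
```

View pics/d1s.png

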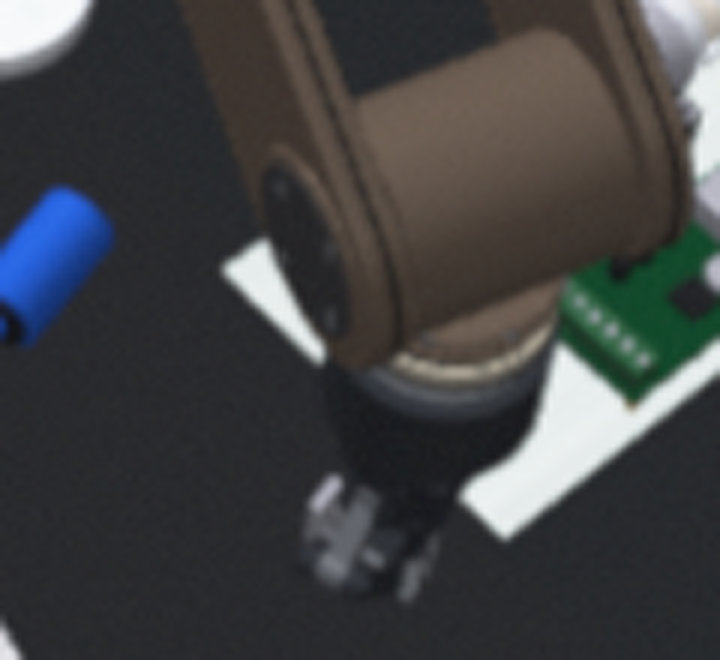

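```bash
python3 -m crank '[[0.06,0.007,0,0,0,0,0],[0.115,0.007,0,0,0,0,0],[0.199,0.0,0,0,0,0.09,0],[0.282,0.005,0,0,0,0.18,0],[0.364,0.022,0,0,0,0.27,0],[0.443,0.05,0,0,0,0.36,0],[0.518,0.089,0,0,0,0.45,0],[0.518,0.089,0,0,0,0.45,0]]'; python3 - <<'E'
from bar import *
print(C(1.855-.707))
E
python3 to.py .5 0 .029 63.4; python3 look2.py d2
```

```text
time: 40.6
eef_pos: [0.5707, -0.0367, 0.033]
tcp_rot: [0.183, 0.983, -0.0, 0.001]
contact_force: [0.4, -1.1, 0.8]
opening: -0.001
(array([ 0.56840173, -0.03433896]), np.float64(69.3755548810185))
t 40.6 pos [ 0.5707 -0.0367  0.033 ] yaw 68.88 F [ 0.4 -1.1  0.8] open -0.001
shift [0.5278 0.0584 0.0252] turn [-0.0002  0.0019  0.0609] |d|mm 79.7
```

View pics/d2s.png

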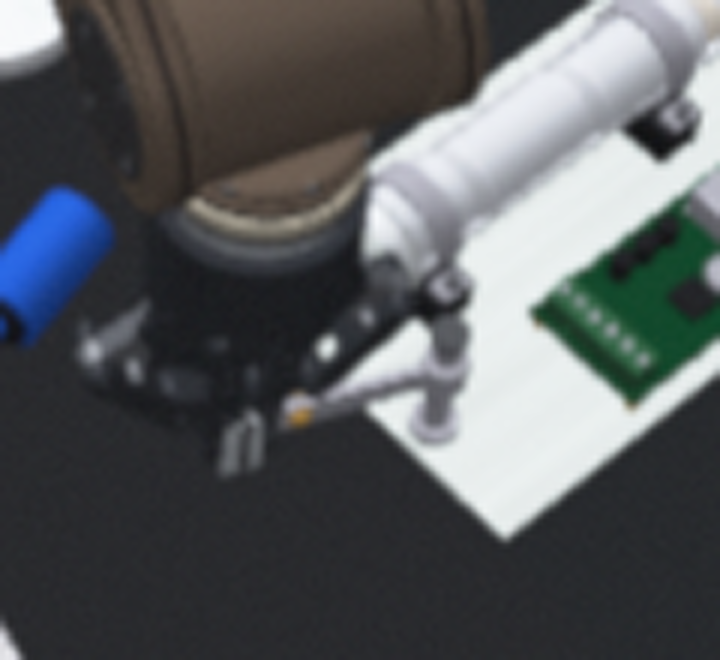

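View pics/d2t.png

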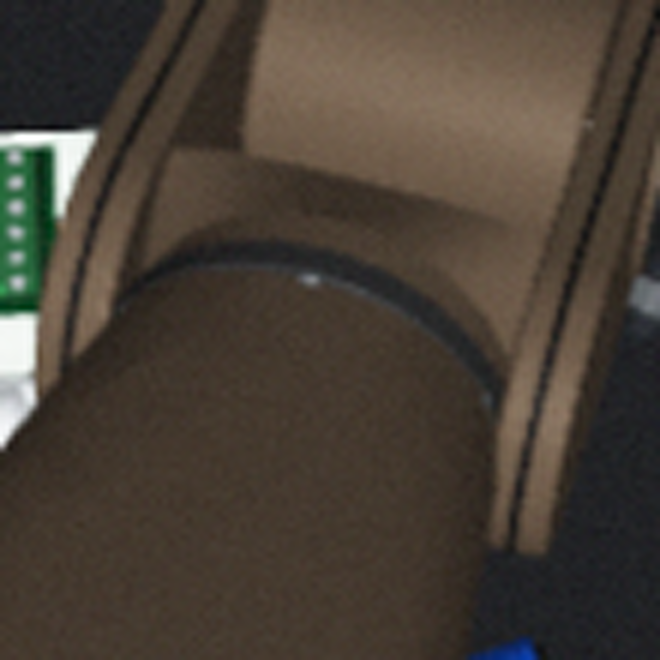

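```bash
python3 -m crank '[[0.094,-0.005,0.01,0,0,0.09,0],[0.177,0,0.02,0,0,0.18,0],[0.259,0.015,0.025,0,0,0.27,0],[0.338,0.043,0.025,0,0,0.36,0],[0.413,0.082,0.025,0,0,0.45,0],[0.481,0.131,0.025,0,0,0.54,0],[0.481,0.131,0.025,0,0,0.54,0]]'; python3 - <<'E'
from bar import *
print(C(1.148-.848),C(.15),C(0))
E
python3 to.py .4972 .037 .029 3.6; python3 look2.py d3
```

```text
time: 41.4
eef_pos: [0.5112, 0.0088, 0.0291]
tcp_rot: [0.57, 0.822, 0.0, 0.001]
contact_force: [0.9, -0.6, 1.4]
opening: 0.006
(array([0.50928482, 0.00892199]), np.float64(20.788733853924693)) (array([0.50360132, 0.02099279]), np.float64(12.194366926962347)) (array([0.49978548, 0.03377738]), np.float64(3.6))
t 41.4 pos [0.5112 0.0088 0.0291] yaw 20.47 F [ 0.9 -0.6  1.4] open 0.006
shift [ 0.2089 -0.0216  0.0005] turn [0.001  0.0006 0.1875] |d|mm 31.5
```

View pics/d3s.png

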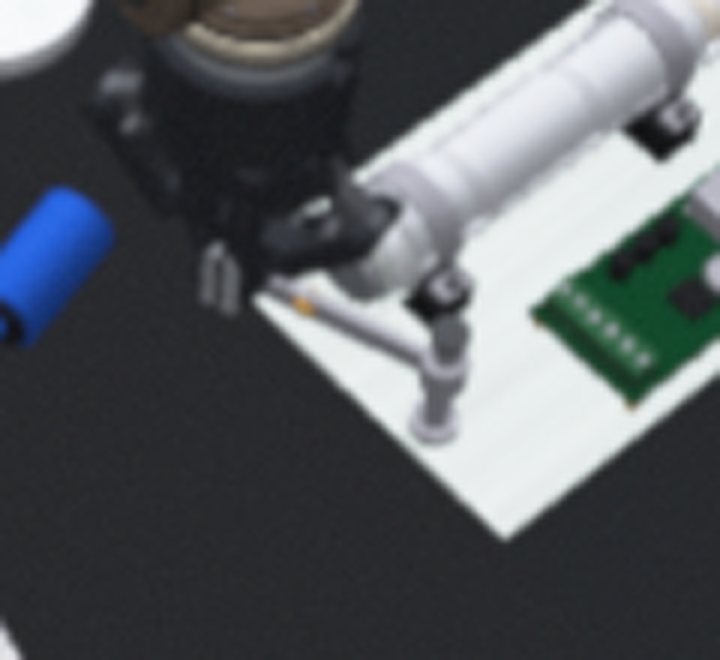

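```bash
python3 -m crank '[[0.05,-0.01,-0.03,0,0,0.06,0],[0.1,-0.015,-0.04,0,0,0.12,0],[0.15,-0.01,-0.04,0,0,0.187,0],[0.18,-0.004,-0.04,0,0,0.187,0],[0.19,-0.003,-0.04,0,0,0.187,0],[0.19,-0.003,-0.04,0,0,0.187,0]]'; python3 to.py .4998 .0338 .035 3.6; python3 look2.py d4
```

```text
time: 42.1
eef_pos: [0.5004, 0.0331, 0.0335]
tcp_rot: [0.683, 0.73, -0.002, 0.001]
contact_force: [0.3, -9.1, -1.2]
opening: -0.002
t 42.1 pos [0.5004 0.0331 0.0335] yaw 3.83 F [ 0.3 -9.1 -1.2] open -0.002
shift [ 0.0047 -0.0038 -0.0099] turn [-0.0006  0.0026  0.0025] |d|mm 1.7
```

View pics/d4s.png

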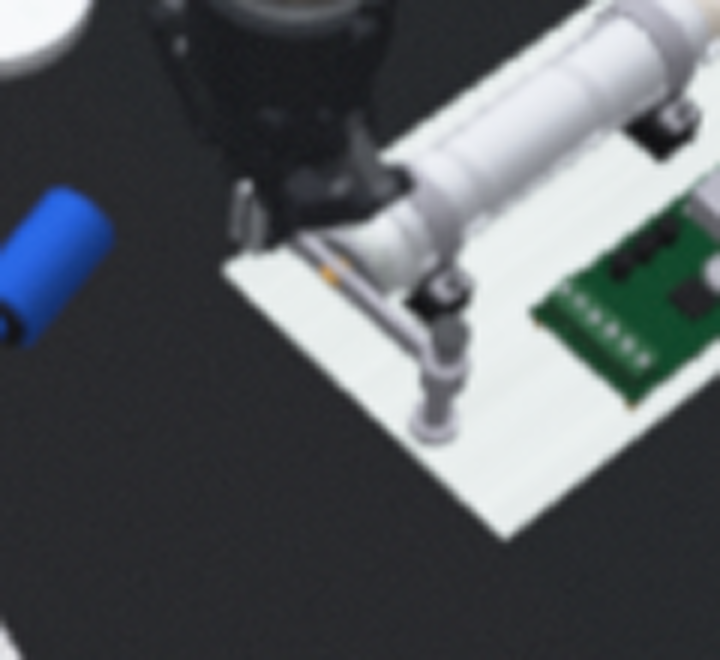

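```bash
python3 -m crank '[[0.02,0,0,0,0,0,0],[0.035,0,0,0,0,0,0],[0.035,0,0,0,0,0,0]]';python3 to.py .4998 .0338 .035 3.6; python3 -m crank '[[0.02,0,0,0,0,0,0],[0.035,0,0,0,0,0,0],[0.035,0,0,0,0,0,0]]';python3 to.py .4998 .0338 .035 3.6
```

```text
time: 42.5
eef_pos: [0.5002, 0.0352, 0.0337]
tcp_rot: [0.682, 0.731, -0.004, 0.003]
contact_force: [-1.0, -19.2, -1.7]
opening: -0.002
t 42.5 pos [0.5002 0.0352 0.0337] yaw 3.96 F [ -1.  -19.2  -1.7] open -0.002
shift [-0.0093 -0.0035 -0.0089] turn [-0.0011  0.0067  0.004 ] |d|mm 2.0
time: 42.8
eef_pos: [0.5003, 0.0351, 0.0338]
tcp_rot: [0.681, 0.732, -0.008, 0.007]
contact_force: [-1.1, -37.2, -1.8]
opening: -0.004
t 42.8 pos [0.5003 0.0351 0.0338] yaw 4.18 F [ -1.1 -37.2  -1.8] open -0.004
shift [-0.0083 -0.0039 -0.0077] turn [-0.0016  0.0137  0.0065] |d|mm 1.8
```

```bash
python3 -m crank '[[-0.05,0,0,0,0,0,0],[-0.2,0,0,0,0,0,0],[-0.35,0,-0.2,0,0,0,0],[-0.6,0,-0.5,0,0,0,0],[-0.9,0,-0.8,0,0,0,0],[-1,0,-0.8,0,0,0,0],[-1,0,-0.8,0,0,0,0]]'; python3 -m crank '[[-0.3,0,0,0,0,0,0],[-0.6,0,0,0,0,0,0],[-0.8,0,0,0,0,0,0],[-0.8,0,0,0,0,0,0]]'; python3 look2.py d5; python3 - <<'E'
from h import *
p=imaging.read_camera("top");save(p,"d5f");save(p,"d5z",(225,195,285,275),9)
E
```

```text
time: 43.5
eef_pos: [0.5112, -0.1075, 0.1576]
tcp_rot: [0.685, 0.728, 0.001, 0.003]
contact_force: [0.6, 0.8, 0.0]
opening: 0.002
time: 43.9
eef_pos: [0.5158, -0.2258, 0.1524]
tcp_rot: [0.686, 0.728, 0.0, -0.001]
contact_force: [0.7, 0.3, 0.5]
opening: 0.002
```

View pics/d5s.png

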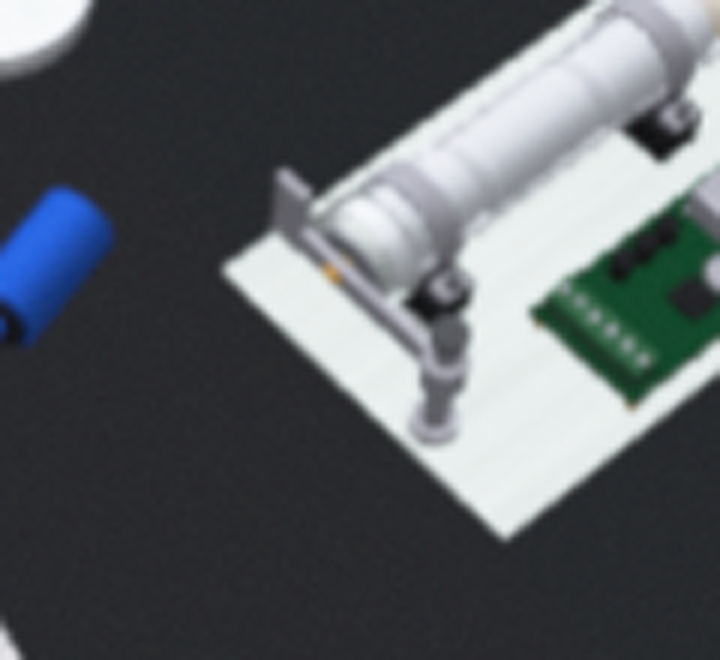

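View pics/d5f.png

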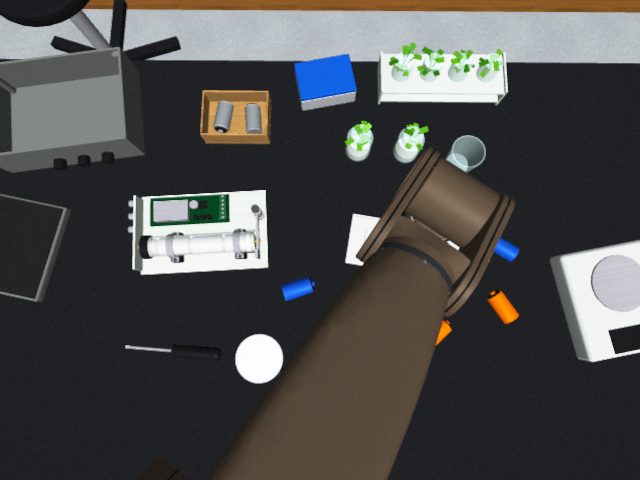

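View pics/d5z.png

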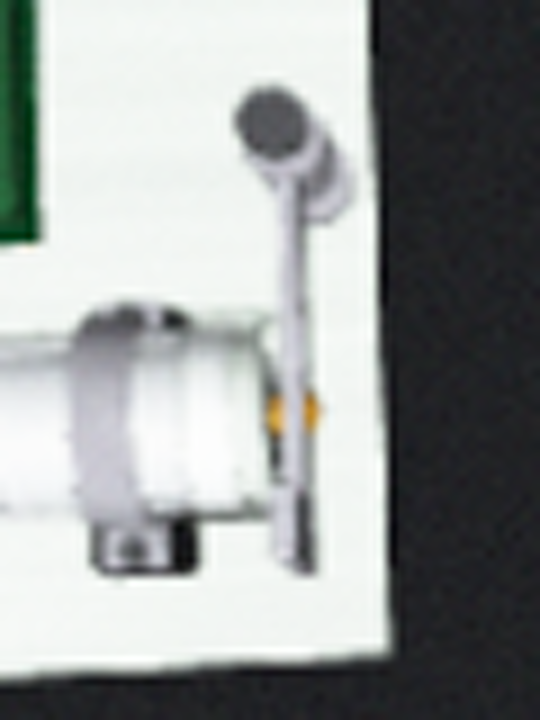

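```bash
python3 - <<'E'
from bar import *
p=imaging.read_camera("top"); b=(225,195,285,275); s=9; im=canvas(p,b,s)
for a,col in((0,(0,0,255)),(.06,(255,0,0))):
    d=np.cos(a)*yt-np.sin(a)*xt
    for o in(-.0025,.0025):
        n=np.sin(a)*yt+np.cos(a)*xt
        poly(im,p,b,s,[[*(Pv+r*d+o*n),z] for r,z in((.01,.062),(.08,.062),(.08,.084),(.096,.084))],col)
cv2.imwrite("pics/d6.png",im)
q=imaging.read_camera("scene")
for l,z in(("bar_tab",.065),("beaker",0),("bottle1",0)):
    for pp in(p,q):
        for r in finder.pinpoint(l,pp)[:2]: print(l,atz(pp,r["location"],z).round(4),round(r["confidence"],2))
print(C(0,-.0135))
E
```

```text
bar_tab [0.5028 0.0488 0.065 ] 0.72
bar_tab [ 0.7225 -0.1425  0.065 ] 0.28
bar_tab [0.5005 0.0495 0.065 ] 0.64
beaker [ 0.7112 -0.3661  0.    ] 0.88
beaker [ 0.7048 -0.3692  0.    ] 0.84
bottle1 [ 0.7328 -0.2528  0.    ] 0.91
bottle1 [ 0.7117 -0.3674  0.    ] 0.75
bottle1 [ 0.7274 -0.2583  0.    ] 0.82
bottle1 [ 0.7383 -0.1517  0.    ] 0.8
(array([0.49893781, 0.04725075]), np.float64(3.6))
```

View pics/d6.png

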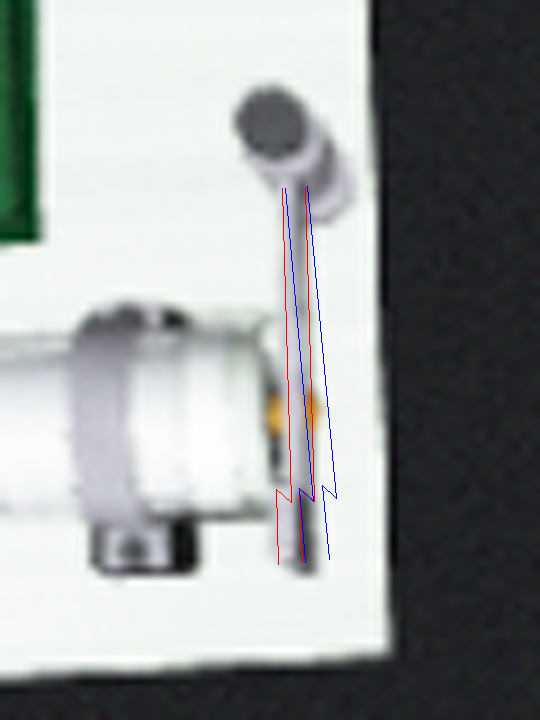

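```bash
python3 -c "
from plant import ticket
print(ticket.sign_off())"
```

```text
the job is handed in; nothing more can be done
None
```

I loaded all three grey cells from the tray into the tube, nub first, and swung the retaining bar fully shut. The job is handed in, at about 44 of the 72 s, with the gripper clear of everything.

**Last checks:**
- **Cells:** the top and side pictures showed the three cells end to end in the tube. The nub was near the spring plate and the last tail about flush before I shut the bar. I did not measure the spring's travel directly.
- **Bar:** the push met a hard stop, with the tool halted while the force rose from 19 to 37 N. After backing off, the bar lined up with the model of 0 rad in the top picture.
- **Glassware:** both bottles were found where they started. The beaker showed in the same place by eye. The detector put it within 1 to 2 mm of its first position in the side picture, but about 10 mm off in the top one. I took that as detector error, since the arm partly hid it.

**What went wrong or disagreed:**
- **First grasp:** it missed and closed over the top of the cell, which stayed in place. A touch on the bench showed that the real fingertips end about 29 mm short of the reported tool point. I corrected for that and had no more misses.
- **Push force:** pushing the second and third cells met about 8 and 12 N, more than I expected. The cells still went in.
- **Peak force:** the highest force I saw was the 37 N on the bar's tab. It came through the fingers and was close to the 40 N limit for the arm and gripper body.

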